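# Stand the fallen bookend and the slumped slide box back up

### The arm

A 7-joint arm with a two-finger parallel gripper is mounted at the origin on the work surface. World frame = base frame: x ahead of the robot, y to its left, z up, the work surface at z = 0. Lengths are in m, angles in rad, forces in N, time in s.
With the tool pointing down it reaches from about 0.4 to 0.85 m from the base axis. Payload 10.4 kg.
Tool frame: the origin (TCP) lies between the finger pads; the fingertips stand ahead of it and the grasp point (between the pads) lies 5 mm behind it (manip.tip_extent is the z of the fingertips in the tool frame, in m); z points along the fingers, y is the line along which they close (so a half turn about z gives the same grasp; the last joint's range is limited). The gripper opens to 85 mm and grips with 20 to 120 N. Pads are 22 mm wide; open, the fingers measure 114 mm over their backs; the gripper's body (76 mm by 85 mm) begins 54 mm behind the grasp point. The pads swing forward as they close: fully open they stand 13 mm farther back than shut.
Start: joints at [-1.156, 0.332, -0.065, 1.46, 0.022, 1.35, -0.088], TCP at [0.265, 0.566, 0.222] pointing down, gripper open.
Joint ranges: [-2.6, 2.6], [-0.5, 2.12], [-1.47, 1.34], [0.16, 2.42], [-1.27, 4.41], [0.06, 2.06], [-2.6, 2.6]. Speed limits (rad/s): [2.22, 2.22, 2.79, 2.79, 3.14, 3.14, 3.14].

### API

Orientations are given as a unit quaternion [x, y, z, w].
In Python, from workcell import status, viewer, manip gives the robot as it stands.
- The arm moves only by the tool play_rows, never from a script. Its argument "plan" is one flat list of numbers, 7 for each row, row after row: the turn, a rotation vector about the tool's x, y, z in degrees, then the shift along the tool's x, y, z in m, then the opening, from 0 (shut) to 1 (fully open). In form: [ax, ay, az, dx, dy, dz, grip, ax, ay, az, dx, dy, dz, grip, ...]. A call has 1 to 20 rows; each row is the pose to reach, as a shift and turn from the pose commanded when the call began, along the tool's axes at that moment; what a row does not reach only later rows make up. A row lasts 1/8 s, in which the tool goes at most 62.5 mm and 10.7 degrees, less where a joint would pass 70% of its speed; a pose out of reach is approached as far as the arm can. A call with a gripper value outside its range is refused whole. The fingers move at their own pace and stop on an object; "squeeze" is the grip in N (left out, the last holds). Time passes only in rows, so rows that repeat a pose let the fingers close. It gives the time, the measured TCP pose, the force, the opening and the grip force at its end, in the units of the state.
- status.get_obs(): the state, without advancing time (a new reading comes with each control period).
- viewer.camera(name): name is "scene" or "side" or "wrist"; returns the picture (384x512x3 uint8, red, green, blue); there is no depth.
- viewer.camera_model(name): a dict with "fx", "fy", "cx", "cy" (pixels), "D" ([k1, k2, p1, p2, k3] as OpenCV has them; the pictures are not rectified), "R" (3x3) and "t" (3): a world point X has camera coordinates R X + t. Camera axes: x right, y down, z forward; pixel columns grow to the right and rows downward; lengths in m; the calibration is good to about 2 mm. A picture is of the moment at which its call begins: read the wrist's pose just before it. camera_model takes no time and is no camera call; for the wrist camera it gives the pose at the moment of the call.
- manip.hand_in(): hands the job in; it is judged then, once.
The state is a dict: "clock": time; "joint_pos": joint angles; "joint_velocities": joint speeds; "tau": joint torques, N m; "position": TCP position; "ee_rot": TCP orientation; "ft_force": force on the tool from outside, world axes, zero at the start; "torque": the same for the moment, N m; "grip_width": opening from 0.0 (shut) to 1.0 (fully open); "grasp_force": force on a finger pad.
Only numpy, scipy, OpenCV 4.12 (cv2) and the standard library are available. Lean on these libraries where they do the work, as an engineer would, in place of code of your own. Each camera call takes 0.05 s, during which the arm holds its last target. There are 200 camera calls.

### The job

The end of this row of microscope slide boxes has come apart: the last box has slumped and the steel bookend has fallen on its back. Only by pushing, lifting nothing off the table, stand that box upright against its neighbours, tip the bookend back onto its foot, and slide it up flat against the end box so that it holds the row. Leave the upright boxes standing in place and everything else on the bench where it is.

Things in the scene. Friction and masses are not known exactly. Their poses are not given: they have to be found in the camera images.
- box_c: Grey slide box, 200 deep (its x) x 35 thick (its y) x 88 tall (its z), 0.45 kg, upright on its long edge like a book. Last upright box of the row, which runs along its y axis: box_b and box_a stand against its +y face, the slumped box leans on its -y face, the bookend lies further to -y. Origin: centre of its underside.
- box_b: Grey slide box, 200 deep (its x) x 35 thick (its y) x 88 tall (its z), 0.45 kg, upright, next to box_c. Origin: centre of its underside.
- box_a: Grey slide box, 200 deep (its x) x 35 thick (its y) x 88 tall (its z), 0.45 kg, upright, first of the row, against the power supply. Origin: centre of its underside.
- slumped: Box like box_c, same axes, loose, leaning 38 deg: its top edge rests on box_c's -y face, its foot has slid out to -y. It stands on its lower edge nearest the row; its other lower edge is its outermost part, 21 mm up and 82 mm out from box_c's face. Pushed in at the foot it slides upright (rights itself below 20 deg). Origin: centre of its underside.
- bookend: Loose dark steel L bookend, 0.5 kg, two 4 mm plates 100 wide (x): upright 105 high, foot 90 long. Origin: outer corner of the L, mid-width. In use z is up, the flat back of the upright (plane y = 0) faces the row, the foot lies on the table (z = 0 to 4) from y = 0 to -90. At the start it lies on its back: upright flat on the table, z level towards the row, foot plate standing up.
- bookend_toe (a point): Middle of the free end of the bookend's foot, on its inner (upper) surface. At the start it is the top of the standing foot plate, 90 mm up. Pushed near there from the inside (the row side), away from the row, the bookend tips about its corner and past 55 deg falls onto its foot by itself.
- power_supply: Fixed off-white bench power supply, 220 (x) x 160 (y) x 126 high, at the +y end of the row; the row stands against it. Origin: centre of its underside.
- microscope: White and black student microscope, base 200 x 135, about 390 high, 2.8 kg, off to the right of the bookend. Bystander. Origin: centre of its underside.
- dropper_bottle: Amber bottle, 34 diameter, 70 high, beyond the row. Bystander. Origin: centre of its underside.
- specimen_jar: Glass jar with a white lid, 48 diameter, 60 high, beyond the row. Bystander. Origin: centre of its underside.
- petri_dish: Closed clear petri dish, 93 diameter, 16 high, between bookend and microscope, nearer the robot. Bystander. Origin: centre of its underside.
- slide_packet: Small carton of new slides, 82 x 34 x 24 high, on the robot's side of the bookend. Bystander. Origin: centre of its underside.
- beaker: Small glass beaker, 52 diameter, 65 high, on the robot's side of the row. Bystander. Origin: centre of its underside.
- loupe: Black loupe standing on the table, 42 diameter, 36 high, on the robot's side of the row. Bystander. Origin: centre of its underside.
Not all that is in view belongs to the job. Of the things like the bookend, leave any that is red; of the rest the larger one is meant.

How it is judged:
By the outcome, as a careful person would: the job done as asked, in the order asked, and still so for the second after the job is handed in, with the robot touching nothing.
It also fails if it takes over 64 s, if anything falls off the work surface, if the arm or the gripper's body presses on something with over 40 N, if the wrist force passes 120 N, or if a joint passes its speed limit or range.

## Working session

There is one attempt and no reset: what is moved stays moved. The work goes in short steps, Python scripts to look and compute and a tool call to move; the robot and the scene stay as the last step left them, time stands still between calls to the robot, and variables do not carry over. Pictures are saved under pics/ and viewed, at most 10 in all, crops included, and the job is handed in when it is done.

Besides the shell and the picture viewer there is one more tool, called after ">>>" as a command line: name --argument value ..., lists and objects as JSON in quotes. play_rows: Moves the arm, as the interface text tells. Its arguments: {"type":"object","properties":{"plan":{"type":"array","items":{"type":"number"}},"squeeze":{"type":"number"}},"required":["plan"]}

```bash
mkdir -p pics; ls
cat > h.py <<'E'
import numpy as np,cv2
from scipy.spatial.transform import Rotation as Ro
from workcell import status,viewer,manip
def ray(m,uv):
    K=np.array([[m['fx'],0,m['cx']],[0,m['fy'],m['cy']],[0,0,1.]])
    p=cv2.undistortPoints(np.array(uv,float).reshape(-1,1,2),K,np.array(m['D'],float)).reshape(-1,2)
    R=np.array(m['R']);t=np.array(m['t'])
    d=np.c_[p,np.ones(len(p))]@R; return -R.T@t,d
def onz(m,uv,z):
    c,d=ray(m,uv); z=np.broadcast_to(z,len(d)); return c+d*((z-c[2])/d[:,2])[:,None]
def proj(m,X):
    K=np.array([[m['fx'],0,m['cx']],[0,m['fy'],m['cy']],[0,0,1.]])
    R=np.array(m['R']);t=np.array(m['t'],float)
    return cv2.projectPoints(np.array(X,float).reshape(-1,1,3),cv2.Rodrigues(R)[0],t,K,np.array(m['D'],float))[0].reshape(-1,2)
def tri(m1,u1,m2,u2):
    c1,d1=ray(m1,[u1]);c2,d2=ray(m2,[u2]);A=np.c_[d1[0],-d2[0]]
    s=np.linalg.lstsq(A,c2-c1,rcond=None)[0];a=c1+s[0]*d1[0];b=c2+s[1]*d2[0]
    return (a+b)/2,np.linalg.norm(a-b)
def save(n,f):
    im=viewer.camera(n);cv2.imwrite(f,im[:,:,::-1]);np.save(f[:-4]+'.npy',im);return im
E
python3 - <<'E'
from h import *
np.set_printoptions(precision=3,suppress=True)
o=status.get_obs();print(o['clock'],o['position'],o['ee_rot'],o['ft_force'],manip.tip_extent)
a=save('scene','pics/s0.png');b=save('side','pics/d0.png')
cv2.imwrite('pics/s0b.png',cv2.resize(a[:,:,::-1],(800,600)));cv2.imwrite('pics/d0b.png',cv2.resize(b[:,:,::-1],(800,600)))
for n in('scene','side'):
    m=viewer.camera_model(n);R=np.array(m['R']);print(n,-R.T@np.array(m['t']),R[2])
E
```

```text
pics
0.0 [0.265 0.566 0.221] [ 0.217  0.976 -0.001 -0.   ] [-0.329  0.722 -0.445] 0.014
scene [1.231 0.73  0.81 ] [-0.539 -0.62  -0.57 ]
side [ 0.038 -0.718  0.81 ] [ 0.48   0.609 -0.631]
```

View pics/s0b.png

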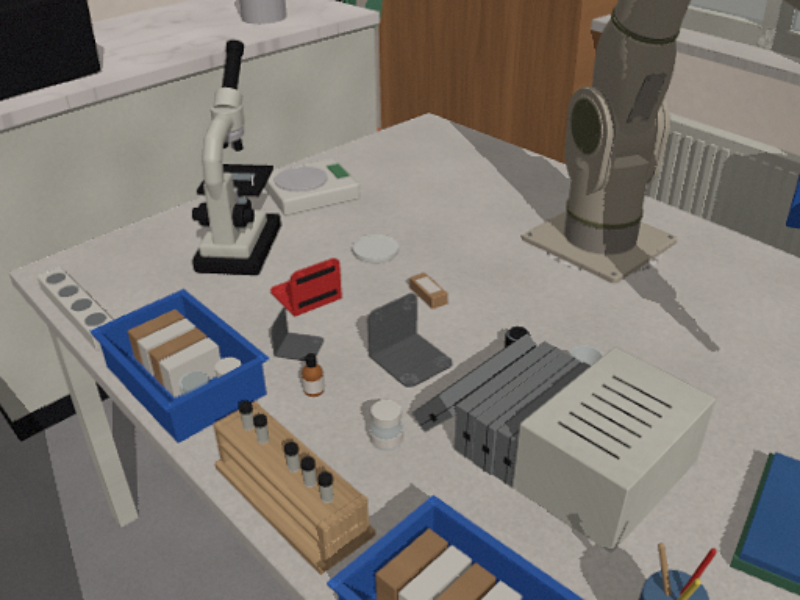

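View pics/d0b.png

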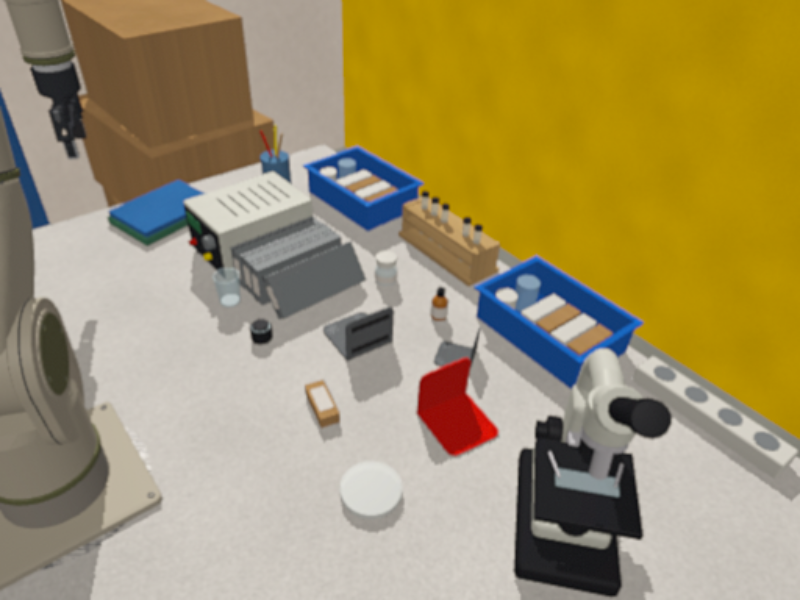

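Run:
```python
import cv2
a=cv2.imread('pics/s0.png')[180:330,220:400];b=cv2.imread('pics/d0.png')[120:240,140:265]
cv2.imwrite('pics/s0c.png',cv2.resize(a,None,fx=4,fy=4,interpolation=cv2.INTER_CUBIC))
cv2.imwrite('pics/d0c.png',cv2.resize(b,None,fx=5,fy=5,interpolation=cv2.INTER_CUBIC))
```

```text
(no output)
```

View pics/s0c.png

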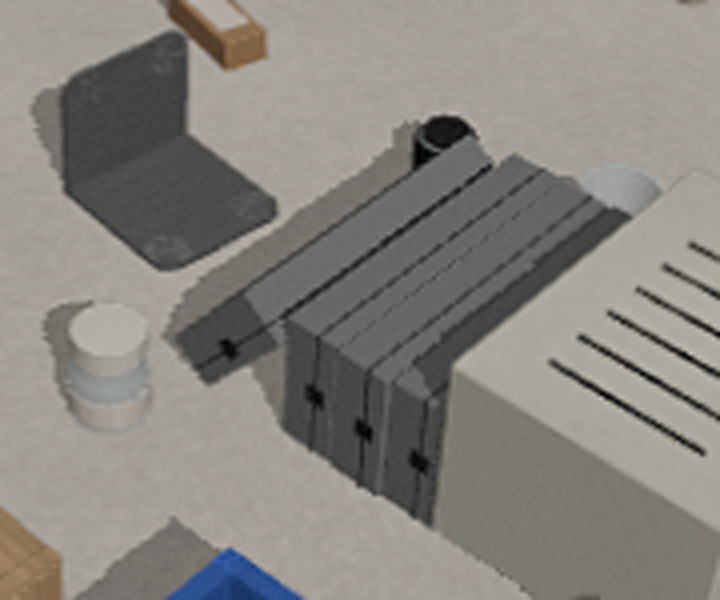

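View pics/d0c.png

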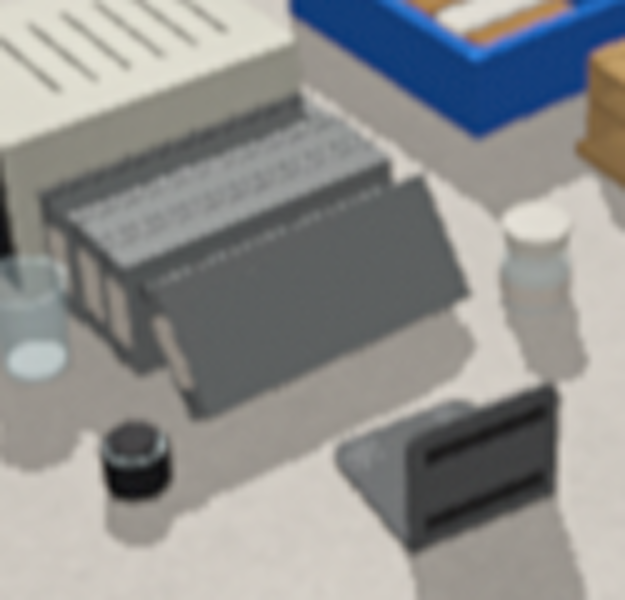

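Run:
```python
from h import *
np.set_printoptions(precision=3,suppress=True)
S=viewer.camera_model('scene');D=viewer.camera_model('side')
s=lambda u,v:[220+u/4-.4,180+v/4-.4]
d=lambda u,v:[140+u/5-.4,120+v/5-.4]
def P(n,m,pts,z):print(n,onz(m,pts,z)[:,:2].tolist())
r=lambda n,m,pts,z:print(n,'\n',onz(m,pts,z))
r('boxc S [bot far,top far,top near], a bot far',S,[s(285,432),s(288,322),s(515,155),s(432,522)],[0,.088,.088,0])
r('slump S low outer, low row, top outer far, top outer near',S,[s(168,340),s(208,383),s(245,293),s(470,138)],[.021,0,.091,.091])
r('slump D topouter near/far, low outer near/far',D,[d(148,288),d(425,178),d(198,415),d(470,295)],[.091,.091,.021,.021])
r('bookend S toe far/near, base far/near, end near/far',S,[s(63,78),s(187,32),s(65,188),s(187,135),s(278,210),s(168,270)],[.09,.09,.004,.004,.004,.004])
r('bookend D top near/far, bottom near/far',D,[d(406,435),d(557,385),d(412,550),d(555,492)],[.09,.09,0,0])
r('packet top corner S,loupe top S,jar S top,bottle',S,[s(232,45),s(445,130),s(108,330),[312*.64,370*.64]],[.024,.036,.06,.05])
r('packet D, loupe D, jar D, small dark bookend, red',D,[[320*.64,390*.64],d(135,440),d(537,222),[455*.64,350*.64],[425*.64,400*.64],[497*.64,433*.64]],[.024,.036,.06,0,0,0])
```

```text
boxc S [bot far,top far,top near], a bot far 
 [[0.64  0.202 0.   ]
 [0.645 0.204 0.088]
 [0.443 0.197 0.088]
 [0.631 0.302 0.   ]]
slump S low outer, low row, top outer far, top outer near 
 [[0.651 0.119 0.021]
 [0.644 0.145 0.   ]
 [0.647 0.175 0.091]
 [0.453 0.17  0.091]]
slump D topouter near/far, low outer near/far 
 [[0.442 0.163 0.091]
 [0.641 0.164 0.091]
 [0.445 0.121 0.021]
 [0.646 0.122 0.021]]
bookend S toe far/near, base far/near, end near/far 
 [[ 0.587 -0.044  0.09 ]
 [ 0.496 -0.027  0.09 ]
 [ 0.589 -0.043  0.004]
 [ 0.493 -0.03   0.004]
 [ 0.506  0.067  0.004]
 [ 0.596  0.061  0.004]]
bookend D top near/far, bottom near/far 
 [[ 0.492 -0.032  0.09 ]
 [ 0.584 -0.047  0.09 ]
 [ 0.495 -0.031  0.   ]
 [ 0.591 -0.04   0.   ]]
packet top corner S,loupe top S,jar S top,bottle 
 [[ 0.417 -0.063  0.024]
 [ 0.398  0.111  0.036]
 [ 0.698  0.121  0.06 ]
 [ 0.714 -0.029  0.05 ]]
packet D, loupe D, jar D, small dark bookend, red 
 [[ 0.403 -0.086  0.024]
 [ 0.397  0.107  0.036]
 [ 0.697  0.119  0.06 ]
 [ 0.671 -0.13   0.   ]
 [ 0.546 -0.191  0.   ]
 [ 0.595 -0.315  0.   ]]
```

```bash
cat >> h.py <<'E'
def wp(W):
    # W: (x,y,z,tilt deg, yaw deg): tool y along world x turned by yaw; tilt>0 = tool z leans to +y
    o=status.get_obs();p=np.array(o['position']);R=Ro.from_quat(o['ee_rot'])
    print('t %.2f'%o['clock'],np.round(p,4),'f',np.round(o['ft_force'],1),'w',round(o['grip_width'],2))
    for x,y,z,ti,ya in W:
        B=np.array([[0,1,0],[1,0,0],[0,0,-1.]]) # columns tool x=+y, tool y=+x, z=-z
        T=Ro.from_euler('z',ya,degrees=True)*Ro.from_euler('x',ti,degrees=True)*Ro.from_matrix(B)
        c=(R.inv()*T); c2=c
        print(np.round(c.as_rotvec(degrees=True),1).tolist(),np.round(R.inv().apply(np.array([x,y,z])-p),4).tolist())
E
python3 - <<'E'
from h import *
wp([(.54,.06,.2,30,1),(.54,.06,.2,0,1)])
E
```

```text
t 0.10 [0.2648 0.5657 0.2213] f [0.4 0.4 0.2] w 1.0
[-16.8, 26.8, 62.4] [-0.4636, -0.3414, 0.0218]
[-0.1, 0.0, 63.9] [-0.4636, -0.3414, 0.0218]
```

>>> play_rows --plan '[-17, 27, 62, -0.464, -0.341, 0.022, 0.6, -17, 27, 62, -0.464, -0.341, 0.022, 0.6, -17, 27, 62, -0.464, -0.341, 0.022, 0.6, -17, 27, 62, -0.464, -0.341, 0.022, 0.6, -17, 27, 62, -0.464, -0.341, 0.022, 0.6, -17, 27, 62, -0.464, -0.341, 0.022, 0.6, -17, 27, 62, -0.464, -0.341, 0.022, 0.6, -17, 27, 62, -0.464, -0.341, 0.022, 0.6, -17, 27, 62, -0.464, -0.341, 0.022, 0.6, -17, 27, 62, -0.464, -0.341, 0.022, 0.6, -17, 27, 62, -0.464, -0.341, 0.022, 0.6, -17, 27, 62, -0.464, -0.341, 0.022, 0.6, -17, 27, 62, -0.464, -0.341, 0.022, 0.6, -17, 27, 62, -0.464, -0.341, 0.022, 0.6]' --squeeze 40

```text
clock: 1.85
position: [0.5403, 0.0615, 0.2003]
ee_rot: [0.674, 0.691, 0.184, -0.186]
ft_force: [-0.5, 0.1, -0.2]
grip_width: 0.598
grasp_force: 0.0
```

Run:
```python
from h import *
wp([(.545,.08,.1,30,1),(.545,.085,.036,30,1)])
print(Ro.from_quat(status.get_obs()['ee_rot']).as_matrix().round(3), np.round(status.get_obs()['joint_pos'],2))
```

```text
t 1.85 [0.5403 0.0615 0.2003] f [-0.5  0.1 -0.2] w 0.6
[0.0, -0.4, 0.5] [-0.0348, 0.0047, 0.0959]
[0.0, -0.4, 0.5] [-0.0628, 0.0046, 0.1536]
[[-0.023  1.    -0.009]
 [ 0.863  0.024  0.505]
 [ 0.505  0.004 -0.863]] [-0.34  0.25  0.55  1.76 -0.66  1.35  0.43]
```

>>> play_rows --plan '[0, 0, 0, -0.035, 0.005, 0.096, 0.6, 0, 0, 0, -0.035, 0.005, 0.096, 0.6, 0, 0, 0, -0.049, 0.005, 0.125, 0.6, 0, 0, 0, -0.063, 0.005, 0.154, 0.6, 0, 0, 0, -0.063, 0.005, 0.154, 0.6, 0, 0, 0, -0.063, 0.005, 0.154, 0.6]'

```text
clock: 2.6
position: [0.5464, 0.084, 0.0366]
ee_rot: [0.674, 0.691, 0.185, -0.185]
ft_force: [0.5, 0.1, -0.1]
grip_width: 0.6
grasp_force: 0.0
```

Run:
```python
from h import *
wp([(.545,.11,.036,30,1),(.545,.13,.036,30,1),(.545,.146,.036,30,1),(.545,.15,.036,30,1)])
a=save('side','pics/d1.png')[90:270,100:340];b=save('wrist','pics/w1.png')
b=cv2.resize(b,(480,360));a=cv2.resize(a,(480,360)) if 0 else cv2.resize(a,(320,240))
c=np.zeros((360,800,3),np.uint8);c[:,:480]=b;c[:240,480:]=a;cv2.imwrite('pics/m1.png',c[:,:,::-1])
```

```text
t 2.60 [0.5464 0.084  0.0366] f [ 0.5  0.1 -0.1] w 0.6
[0.1, -0.3, 0.4] [0.0222, -0.0008, 0.0136]
[0.1, -0.3, 0.4] [0.0394, -0.0003, 0.0237]
[0.1, -0.3, 0.4] [0.0532, 0.0, 0.0318]
[0.1, -0.3, 0.4] [0.0567, 0.0001, 0.0338]
```

View pics/m1.png

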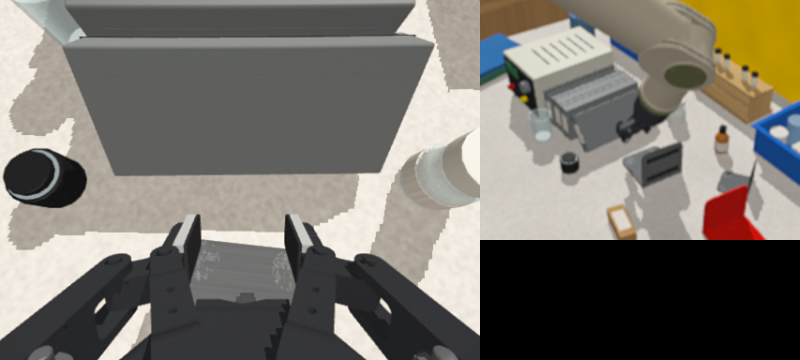

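The wrist view shows the slumped box's lower edge, rows about 175 and columns 115–380, square to the two fingertips near (190,220) and (295,220). Nothing is in the way, so I'll push.

>>> play_rows --plan '[0, 0, 0, 0.011, 0, 0.006, 0.6, 0, 0, 0, 0.018, 0, 0.01, 0.6, 0, 0, 0, 0.024, 0, 0.014, 0.6, 0, 0, 0, 0.029, 0, 0.017, 0.6, 0, 0, 0, 0.034, 0, 0.02, 0.6, 0, 0, 0, 0.039, 0, 0.023, 0.6, 0, 0, 0, 0.039, 0, 0.023, 0.6]'

```text
clock: 3.58
position: [0.5446, 0.1299, 0.0351]
ee_rot: [0.674, 0.691, 0.184, -0.186]
ft_force: [-0.2, -0.1, -0.2]
grip_width: 0.607
grasp_force: 0.0
```

Run:
```python
from h import *
wp([(.545,.14,.036,30,1),(.545,.146,.036,30,1),(.545,.152,.036,30,1)])
```

```text
t 3.58 [0.5446 0.1299 0.0351] f [-0.2 -0.1 -0.2] w 0.61
[0.0, -0.3, 0.4] [0.0092, 0.0007, 0.0044]
[0.0, -0.3, 0.4] [0.0144, 0.0008, 0.0074]
[0.0, -0.3, 0.4] [0.0195, 0.0009, 0.0104]
```

>>> play_rows --plan '[0, 0, 0, 0.005, 0, 0.002, 0.6, 0, 0, 0, 0.009, 0, 0.004, 0.6, 0, 0, 0, 0.012, 0, 0.006, 0.6, 0, 0, 0, 0.015, 0, 0.008, 0.6, 0, 0, 0, 0.015, 0, 0.008, 0.6]'

```text
clock: 4.2
position: [0.5448, 0.1413, 0.0357]
ee_rot: [0.676, 0.69, 0.183, -0.184]
ft_force: [-6.0, -20.0, 10.9]
grip_width: 0.601
grasp_force: 11.4
```

Run:
```python
from h import *
wp([(.545,.150,.036,30,1),(.545,.154,.036,30,1),(.545,.158,.036,30,1)])
m=viewer.camera_model('wrist')
b=save('wrist','pics/w2.png');cv2.imwrite('pics/w2.png',b[:,:,::-1])
```

```text
t 4.20 [0.5448 0.1413 0.0357] f [ -6.  -20.   10.9] w 0.6
[0.2, -0.0, 0.2] [0.0077, 0.0004, 0.0041]
[0.2, -0.0, 0.2] [0.0111, 0.0005, 0.0061]
[0.2, -0.0, 0.2] [0.0146, 0.0006, 0.0082]
```

View pics/w2.png

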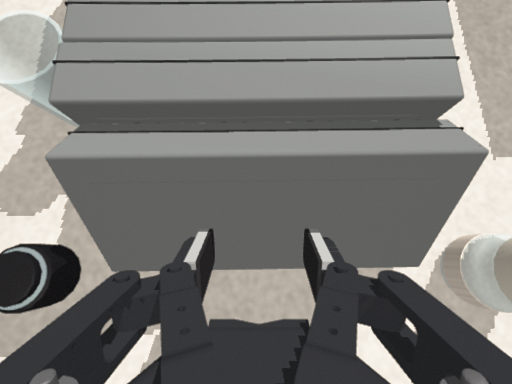

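The box still leans about 25°: its top's row side sits lower than box_c. The tips press on its face above the lower edge and jam it, so I'll back off, go lower and push again.

Run:
```python
from h import *
wp([(.545,.12,.036,30,1),(.545,.115,.022,24,1)])
```

```text
t 4.25 [0.5448 0.1412 0.0357] f [ -5.3 -21.   11.9] w 0.6
[0.2, -0.1, 0.2] [-0.0183, -0.0002, -0.0109]
[0.2, -6.1, 0.2] [-0.0296, -0.0003, -0.0013]
```

>>> play_rows --plan '[0, 0, 0, -0.018, 0, -0.011, 0.6, 0, -6, 0, -0.03, 0, -0.001, 0.6, 0, -6, 0, -0.03, 0, -0.001, 0.6, 0, -6, 0, -0.03, 0, -0.001, 0.6]'

```text
clock: 4.75
position: [0.5448, 0.1202, 0.0217]
ee_rot: [0.683, 0.699, 0.149, -0.15]
ft_force: [0.4, 0.1, -0.4]
grip_width: 0.6
grasp_force: 0.0
```

Run:
```python
from h import *
wp([(.545,.115,.018,24,1),(.545,.115,.014,24,1),(.545,.115,.011,24,1)])
```

```text
t 4.75 [0.5448 0.1202 0.0217] f [ 0.4  0.1 -0.4] w 0.6
[0.0, -0.4, 0.4] [-0.0063, 0.0, 0.0013]
[0.0, -0.4, 0.4] [-0.0079, 0.0, 0.0049]
[0.0, -0.4, 0.4] [-0.0092, 0.0, 0.0076]
```

>>> play_rows --plan '[0, 0, 0, -0.006, 0, 0.001, 0.6, 0, 0, 0, -0.007, 0, 0.003, 0.6, 0, 0, 0, -0.008, 0, 0.005, 0.6, 0, 0, 0, -0.008, 0, 0.005, 0.6]'

```text
clock: 5.25
position: [0.5449, 0.1147, 0.0134]
ee_rot: [0.683, 0.699, 0.148, -0.15]
ft_force: [0.1, -0.5, -0.1]
grip_width: 0.606
grasp_force: 0.0
```

Run:
```python
from h import *
wp([(.545,.115,.011,24,1),(.545,.13,.016,24,1),(.545,.145,.016,24,1),(.545,.152,.016,24,1)])
```

```text
t 5.25 [0.5449 0.1147 0.0134] f [ 0.1 -0.5 -0.1] w 0.61
[0.0, -0.3, 0.4] [-0.0007, 0.0001, 0.0023]
[0.0, -0.3, 0.4] [0.015, 0.0004, 0.0039]
[0.0, -0.3, 0.4] [0.0287, 0.0008, 0.0101]
[0.0, -0.3, 0.4] [0.0351, 0.0009, 0.013]
```

>>> play_rows --plan '[0, 0, 0, 0.009, 0, 0.004, 0.6, 0, 0, 0, 0.016, 0, 0.007, 0.6, 0, 0, 0, 0.021, 0, 0.009, 0.6, 0, 0, 0, 0.025, 0, 0.011, 0.6, 0, 0, 0, 0.028, 0, 0.012, 0.6, 0, 0, 0, 0.028, 0, 0.012, 0.6]'

```text
clock: 6.0
position: [0.5443, 0.1457, 0.0143]
ee_rot: [0.683, 0.7, 0.149, -0.15]
ft_force: [0.1, -1.2, -0.5]
grip_width: 0.601
grasp_force: 0.5
```

Run:
```python
from h import *
wp([(.545,.15,.014,24,1),(.545,.155,.014,24,1),(.545,.16,.014,24,1)])
b=save('wrist','pics/w3.png');cv2.imwrite('pics/w3.png',b[:,:,::-1])
```

```text
t 6.00 [0.5443 0.1457 0.0143] f [ 0.1 -1.2 -0.5] w 0.6
[0.1, -0.4, 0.4] [0.0037, 0.0008, 0.0021]
[0.1, -0.4, 0.4] [0.0083, 0.0009, 0.0041]
[0.1, -0.4, 0.4] [0.0129, 0.001, 0.0062]
```

View pics/w3.png

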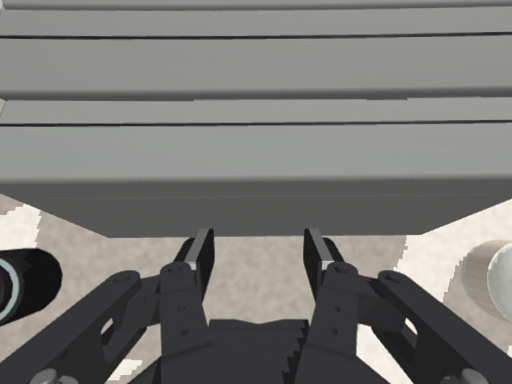

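The box is now upright with its top level with box_c (rows 98–180), and the force is low. I'll press it snug.

>>> play_rows --plan '[0, 0, 0, 0.003, 0, 0.001, 0.6, 0, 0, 0, 0.006, 0, 0.003, 0.6, 0, 0, 0, 0.008, 0, 0.004, 0.6, 0, 0, 0, 0.01, 0, 0.005, 0.6, 0, 0, 0, 0.01, 0, 0.005, 0.6]'

```text
clock: 6.68
position: [0.5441, 0.1568, 0.0139]
ee_rot: [0.683, 0.699, 0.149, -0.15]
ft_force: [-0.9, -0.9, -0.7]
grip_width: 0.6
grasp_force: 0.6
```

Run:
```python
from h import *
wp([(.545,.12,.02,24,1),(.545,.09,.12,10,0)])
```

```text
t 6.67 [0.5441 0.1568 0.0139] f [-0.9 -0.9 -0.7] w 0.6
[0.1, -0.4, 0.4] [-0.031, 0.0001, -0.0208]
[-0.2, -14.4, 1.3] [-0.0171, -0.0002, -0.1242]
```

>>> play_rows --plan '[0, 0, 0, 0.003, 0, 0.001, 0.6, 0, 0, 0, 0.005, 0, 0.002, 0.6, 0, 0, 0, 0.007, 0, 0.003, 0.6, 0, 0, 0, 0.007, 0, 0.003, 0.6]'

```text
clock: 7.18
position: [0.5443, 0.1615, 0.0139]
ee_rot: [0.684, 0.699, 0.148, -0.148]
ft_force: [-1.9, -11.1, 3.3]
grip_width: 0.6
grasp_force: 5.7
```

Run:
```python
from h import *
wp([(.545,.125,.022,24,1),(.543,.08,.12,0,-7),(.543,.0,.12,0,-7),(.542,-.012,.087,0,-7)])
```

```text
t 7.17 [0.5443 0.1615 0.0139] f [ -1.9 -11.1   3.3] w 0.6
[0.1, -0.2, 0.3] [-0.03, -0.0001, -0.0223]
[-1.5, -24.2, 8.1] [-0.0308, -0.0026, -0.1301]
[-1.5, -24.2, 8.1] [-0.1038, -0.0043, -0.1629]
[-1.5, -24.2, 8.1] [-0.1282, -0.0057, -0.1377]
```

>>> play_rows --plan '[0, 0, 0, -0.03, 0, -0.022, 0.6, -0.5, -8, 3, -0.035, -0.001, -0.06, 0.6, -1.5, -24, 8, -0.031, -0.003, -0.13, 0.6, -1.5, -24, 8, -0.031, -0.003, -0.13, 0.6, -1.5, -24, 8, -0.104, -0.004, -0.163, 0.6, -1.5, -24, 8, -0.104, -0.004, -0.163, 0.6, -1.5, -24, 8, -0.128, -0.006, -0.138, 0.6, -1.5, -24, 8, -0.128, -0.006, -0.138, 0.6, -1.5, -24, 8, -0.128, -0.006, -0.138, 0.6]'

```text
clock: 8.3
position: [0.542, -0.0089, 0.0877]
ee_rot: [0.747, 0.664, 0.002, -0.002]
ft_force: [-0.5, 0.5, 0.6]
grip_width: 0.6
grasp_force: 0.0
```

Run:
```python
from h import *
wp([(.541,-.024,.086,0,-7),(.539,-.044,.084,0,-7),(.537,-.064,.077,0,-7),(.535,-.08,.066,0,-7),(.533,-.094,.051,0,-7),(.532,-.1,.041,0,-7)])
a=save('side','pics/d2.png')[120:240,140:265];b=save('wrist','pics/w4.png')
b=cv2.resize(b,(440,330));a=cv2.resize(a,(350,336),interpolation=cv2.INTER_CUBIC)
c=np.zeros((340,800,3),np.uint8);c[:330,:440]=b;c[:336,450:]=a;cv2.imwrite('pics/m2.png',c[:,:,::-1])
```

```text
t 8.30 [ 0.542  -0.0089  0.0877] f [-0.5  0.5  0.6] w 0.6
[-0.0, -0.3, 0.3] [-0.0151, 0.0008, 0.0016]
[-0.0, -0.3, 0.3] [-0.0352, 0.0011, 0.0035]
[-0.0, -0.3, 0.3] [-0.0554, 0.0015, 0.0104]
[-0.0, -0.3, 0.3] [-0.0716, 0.0014, 0.0213]
[-0.0, -0.3, 0.3] [-0.0858, 0.001, 0.0362]
[-0.0, -0.3, 0.3] [-0.0919, 0.0008, 0.0462]
```

View pics/m2.png

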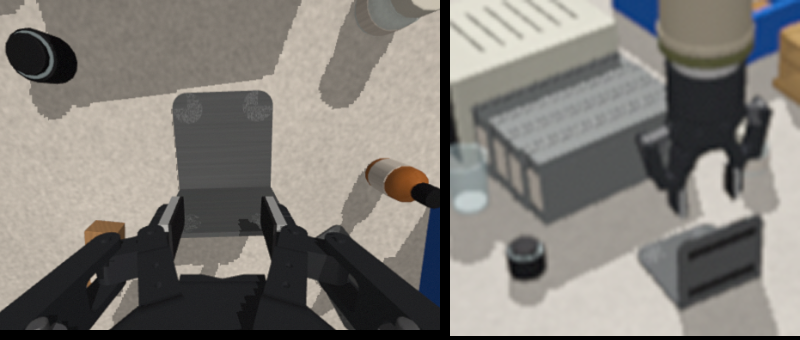

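The four boxes stand together. The bookend is centred under the gripper, but the tips would land near its plate corners, so I'll narrow the opening and tip it.

>>> play_rows --plan '[0, 0, 0, 0, 0, 0, 0.3, 0, 0, 0, 0, 0, 0, 0.3, 0, 0, 0, -0.009, 0.001, -0.001, 0.3, 0, 0, 0, -0.015, 0.001, -0.001, 0.3, 0, 0, 0, -0.025, 0.001, -0.001, 0.3, 0, 0, 0, -0.035, 0.001, 0.001, 0.3, 0, 0, 0, -0.045, 0.001, 0.004, 0.3, 0, 0, 0, -0.055, 0.001, 0.008, 0.3, 0, 0, 0, -0.064, 0.001, 0.013, 0.3, 0, 0, 0, -0.072, 0.001, 0.019, 0.3, 0, 0, 0, -0.072, 0.001, 0.019, 0.3]'

```text
clock: 9.78
position: [0.5337, -0.0819, 0.067]
ee_rot: [0.748, 0.664, 0.001, -0.002]
ft_force: [1.2, 0.7, -0.1]
grip_width: 0.298
grasp_force: 0.0
```

Run:
```python
from h import *
wp([(.535,-.08,.066,0,-7),(.533,-.094,.051,0,-7),(.532,-.1,.041,0,-7)])
a=save('side','pics/d3.png')[120:260,140:300];b=save('scene','pics/s3.png')[140:280,200:360]
cv2.imwrite('pics/m3.png',np.hstack([cv2.resize(i,(400,350)) for i in(a,b)])[:,:,::-1])
```

```text
t 9.78 [ 0.5337 -0.0819  0.067 ] f [ 1.2  0.7 -0.1] w 0.3
[-0.1, -0.3, 0.2] [0.0021, 0.0011, 0.001]
[-0.1, -0.3, 0.2] [-0.0121, 0.0008, 0.016]
[-0.1, -0.3, 0.2] [-0.0183, 0.0005, 0.0259]
```

View pics/m3.png

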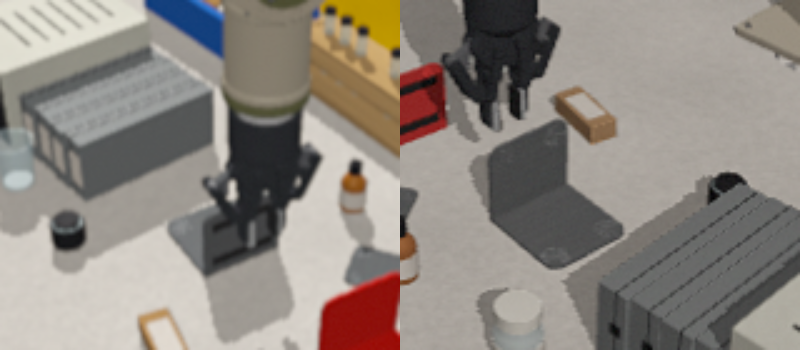

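The bookend still lies on its back and hasn't moved; the tips are now beyond its toe, so they slipped over the top. I'll go back and push lower, in checked steps.

>>> play_rows --plan '[0, 0, 0, 0, 0, -0.06, 0.3, 0, 0, 0, 0, 0, -0.065, 0.3, 0, 0, 0, 0.04, 0, -0.065, 0.3, 0, 0, 0, 0.077, 0, -0.065, 0.3, 0, 0, 0, 0.079, 0, -0.03, 0.3, 0, 0, 0, 0.079, 0, -0.005, 0.3, 0, 0, 0, 0.079, 0, -0.005, 0.3]'

```text
clock: 10.75
position: [0.5421, -0.0024, 0.0714]
ee_rot: [0.747, 0.664, 0.0, -0.003]
ft_force: [-0.2, 0.1, 0.1]
grip_width: 0.299
grasp_force: 0.0
```

>>> play_rows --plan '[0, 0, 0, -0.01, 0, 0, 0.3, 0, 0, 0, -0.018, 0, 0, 0.3, 0, 0, 0, -0.025, 0, 0, 0.3, 0, 0, 0, -0.03, 0, 0, 0.3]'

```text
clock: 11.25
position: [0.5404, -0.033, 0.0734]
ee_rot: [0.748, 0.664, 0.002, -0.002]
ft_force: [2.6, 1.2, 0.4]
grip_width: 0.299
grasp_force: 0.9
```

Run:
```python
from h import *
wp([(.537,-.05,.066,0,-7)])
a=save('side','pics/d4.png')[120:260,140:300];b=save('scene','pics/s4.png')[140:280,200:360]
cv2.imwrite('pics/m4.png',np.hstack([cv2.resize(i,(400,350)) for i in(a,b)])[:,:,::-1])
```

```text
t 11.25 [ 0.5404 -0.033   0.0734] f [2.6 1.2 0.4] w 0.3
[0.0, -0.3, 0.2] [-0.0174, -0.0014, 0.0073]
```

View pics/m4.png

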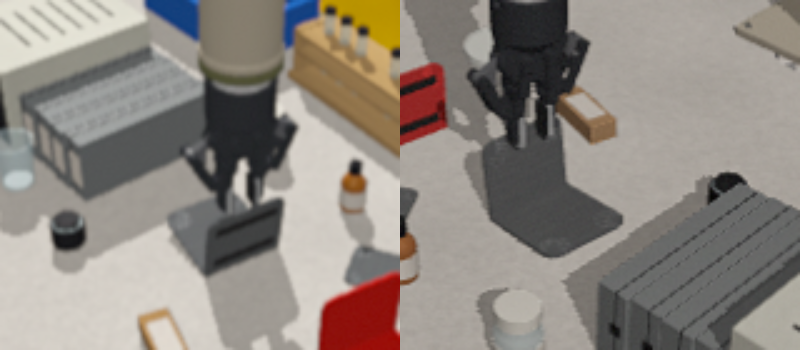

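Now in contact with the inner face near (535,140) and tipping. I'll follow the arc down.

>>> play_rows --plan '[0, 0, 0, -0.009, 0, 0.003, 0.3, 0, 0, 0, -0.017, 0, 0.006, 0.3, 0, 0, 0, -0.025, 0, 0.01, 0.3, 0, 0, 0, -0.032, 0, 0.014, 0.3, 0, 0, 0, -0.039, 0, 0.02, 0.3, 0, 0, 0, -0.045, 0, 0.026, 0.3, 0, 0, 0, -0.051, 0, 0.034, 0.3, 0, 0, 0, -0.056, 0, 0.042, 0.3, 0, 0, 0, -0.06, 0, 0.044, 0.3, 0, 0, 0, -0.06, 0, 0.044, 0.3, 0, 0, 0, -0.06, 0, 0.044, 0.3]'

```text
clock: 12.72
position: [0.5331, -0.0917, 0.0287]
ee_rot: [0.748, 0.664, 0.002, -0.002]
ft_force: [0.3, 0.2, 0.1]
grip_width: 0.301
grasp_force: 0.0
```

Run:
```python
from h import *
np.set_printoptions(precision=3,suppress=True)
wp([(.537,-.08,.03,0,-7)])
S=viewer.camera_model('scene');D=viewer.camera_model('side')
for n in('scene','side'):
    im=save(n,f'pics/{n}5.png');old=np.load('pics/s0.npy' if n=='scene' else 'pics/d0.npy')
    m=viewer.camera_model(n)
    # predicted standing bookend (origin .541,-.039, yaw -7): corner px and grey test
    R=Ro.from_euler('z',-7,degrees=True)
    L=np.array([[sx*.045,y,z] for sx in(-1,0,1) for y,z in((0,.095),(0,.06),(-.04,.004),(-.08,.004),(.06,.004))])
    X=R.apply(L)+[.541,-.039,0]
    for l,p in zip(L,proj(m,X)):
        u,v=np.round(p).astype(int);print(n,l,(u,v),im[v,u],old[v,u])
```

```text
t 12.72 [ 0.533 -0.092  0.029] f [0.3 0.2 0.1] w 0.3
[-0.0, -0.3, 0.2] [0.0121, 0.0025, -0.0012]
scene [-0.045  0.     0.095] (np.int64(265), np.int64(185)) [83 72 65] [81 60 42]
scene [-0.045  0.     0.06 ] (np.int64(264), np.int64(196)) [63 66 66] [71 68 70]
scene [-0.045 -0.04   0.004] (np.int64(256), np.int64(206)) [71 72 71] [67 66 67]
scene [-0.045 -0.08   0.004] (np.int64(247), np.int64(199)) [68 69 69] [66 67 68]
scene [-0.045  0.06   0.004] (np.int64(278), np.int64(225)) [168 162 156] [77 76 78]
scene [0.    0.    0.095] (np.int64(250), np.int64(191)) [69 70 70] [164 159 153]
scene [0.   0.   0.06] (np.int64(250), np.int64(202)) [69 67 68] [66 67 68]
scene [ 0.    -0.04   0.004] (np.int64(242), np.int64(212)) [69 69 68] [68 65 66]
scene [ 0.    -0.08   0.004] (np.int64(234), np.int64(205)) [61 62 60] [105 101  97]
scene [0.    0.06  0.004] (np.int64(264), np.int64(231)) [174 168 162] [78 76 77]
scene [0.045 0.    0.095] (np.int64(235), np.int64(197)) [71 71 69] [166 160 153]
scene [0.045 0.    0.06 ] (np.int64(236), np.int64(208)) [73 73 71] [57 58 57]
scene [ 0.045 -0.04   
[... 768 characters left out ...]
7), np.int64(209)) [36 38 40] [63 63 63]
side [ 0.    -0.04   0.004] (np.int64(244), np.int64(232)) [74 75 76] [153 148 141]
side [ 0.    -0.08   0.004] (np.int64(251), np.int64(241)) [73 75 76] [156 152 144]
side [0.    0.06  0.004] (np.int64(227), np.int64(211)) [38 40 43] [32 31 31]
side [0.045 0.    0.095] (np.int64(251), np.int64(195)) [37 40 43] [157 152 145]
side [0.045 0.    0.06 ] (np.int64(251), np.int64(204)) [35 39 40] [124 119 114]
side [ 0.045 -0.04   0.004] (np.int64(257), np.int64(227)) [115 116 118] [207 201 194]
side [ 0.045 -0.08   0.004] (np.int64(265), np.int64(236)) [110 112 113] [207 202 194]
side [0.045 0.06  0.004] (np.int64(240), np.int64(207)) [35 38 40] [54 54 55]
```

The bookend now stands on its foot: the old upright area shows bare table and the foot area is grey. I'll measure its pose from the contours.

Run:
```python
from h import *
np.set_printoptions(precision=3,suppress=True)
for n,box in(('scene',(205,170,285,240)),('side',(195,190,285,265))):
    im=np.load(f'pics/{n}5.npy').astype(int);m=viewer.camera_model(n)
    g=((im.max(2)-im.min(2)<12)&(im.max(2)<135)&(im.max(2)>50)).astype(np.uint8)
    k=np.zeros_like(g);a,b,c,d=box;k[b:d,a:c]=g[b:d,a:c]
    k=cv2.morphologyEx(k,cv2.MORPH_OPEN,np.ones((3,3),np.uint8))
    cs=max(cv2.findContours(k,0,2)[0],key=cv2.contourArea)
    ap=cv2.approxPolyDP(cv2.convexHull(cs),2.5,True).reshape(-1,2)
    for p in ap: print(n,p,'z0',onz(m,[p],0)[0,:2],'z4',onz(m,[p],.004)[0,:2],'z105',onz(m,[p],.105)[0,:2])
```

```text
scene [263 182] z0 [ 0.391 -0.149] z4 [ 0.395 -0.145] z105 [ 0.5   -0.035]
scene [264 213] z0 [ 0.493 -0.039] z4 [ 0.496 -0.035] z105 [0.588 0.061]
scene [237 226] z0 [ 0.582 -0.047] z4 [ 0.585 -0.043] z105 [0.666 0.054]
scene [218 213] z0 [ 0.583 -0.124] z4 [ 0.586 -0.12 ] z105 [ 0.667 -0.013]
scene [217 192] z0 [ 0.522 -0.203] z4 [ 0.525 -0.198] z105 [ 0.614 -0.082]
scene [239 178] z0 [ 0.428 -0.214] z4 [ 0.432 -0.209] z105 [ 0.532 -0.092]
side [232 199] z0 [0.597 0.063] z4 [0.594 0.059] z105 [ 0.524 -0.039]
side [255 216] z0 [ 0.607 -0.041] z4 [ 0.604 -0.044] z105 [ 0.533 -0.129]
side [266 236] z0 [ 0.581 -0.124] z4 [ 0.578 -0.127] z105 [ 0.51  -0.201]
side [242 250] z0 [ 0.494 -0.127] z4 [ 0.492 -0.13 ] z105 [ 0.435 -0.204]
side [238 250] z0 [ 0.486 -0.121] z4 [ 0.483 -0.124] z105 [ 0.427 -0.198]
side [223 231] z0 [ 0.494 -0.037] z4 [ 0.492 -0.04 ] z105 [ 0.435 -0.125]
side [223 206] z0 [0.555 0.052] z4 [0.553 0.048] z105 [ 0.488 -0.048]
```

Run:
```python
from h import *
np.set_printoptions(precision=3,suppress=True)
im=np.load('pics/scene5.npy').astype(int);i2=np.load('pics/side5.npy').astype(int)
for n,i in(('scene',im),('side',i2)):
    k=((i[...,0]>130)&(i[...,1]<60)&(i[...,2]<60)).astype(np.uint8)
    k[:150]=0;k[:,330:]=0
    cs=max(cv2.findContours(k,0,2)[0],key=cv2.contourArea);m=viewer.camera_model(n)
    for p in cv2.approxPolyDP(cv2.convexHull(cs),2,True).reshape(-1,2):print(n,p,'z0',onz(m,[p],0)[0,:2],'z.09',onz(m,[p],.09)[0,:2])
wp([(.537,-.087,.03,8,-6),(.537,-.083,.029,16,-5),(.538,-.078,.026,25,-5),(.538,-.066,.023,25,-5)])
```

```text
scene [215 167] z0 [ 0.441 -0.312] z.09 [ 0.528 -0.196]
scene [213 192] z0 [ 0.53  -0.211] z.09 [ 0.608 -0.106]
scene [189 201] z0 [ 0.607 -0.223] z.09 [ 0.676 -0.117]
scene [174 187] z0 [ 0.597 -0.309] z.09 [ 0.667 -0.194]
scene [174 184] z0 [ 0.588 -0.322] z.09 [ 0.659 -0.205]
scene [189 174] z0 [ 0.523 -0.335] z.09 [ 0.601 -0.217]
scene [213 165] z0 [ 0.438 -0.325] z.09 [ 0.526 -0.208]
side [298 229] z0 [ 0.673 -0.157] z.09 [ 0.602 -0.219]
side [317 278] z0 [ 0.591 -0.315] z.09 [ 0.529 -0.36 ]
side [288 290] z0 [ 0.507 -0.3  ] z.09 [ 0.455 -0.346]
side [267 263] z0 [ 0.52  -0.202] z.09 [ 0.466 -0.26 ]
side [269 244] z0 [ 0.568 -0.153] z.09 [ 0.509 -0.216]
t 12.82 [ 0.533 -0.092  0.029] f [ 0.9 -0.6 -0.3] w 0.3
[0.1, 7.7, -0.7] [0.0051, 0.0033, -0.0012]
[0.2, 15.7, -1.7] [0.009, 0.0028, -0.0002]
[0.4, 24.7, -1.7] [0.0141, 0.0033, 0.0028]
[0.4, 24.7, -1.7] [0.026, 0.0018, 0.0059]
```

>>> play_rows --plan '[0, 8, -1, 0.005, 0.003, -0.002, 0.4, 0, 16, -2, 0.009, 0.003, -0.001, 0.5, 0, 25, -2, 0.014, 0.003, 0.002, 0.6, 0, 25, -2, 0.014, 0.003, 0.002, 0.6, 0, 25, -2, 0.026, 0.002, 0.005, 0.6, 0, 25, -2, 0.026, 0.002, 0.005, 0.6]'

```text
clock: 13.58
position: [0.5382, -0.0627, 0.0238]
ee_rot: [0.716, 0.663, 0.163, -0.146]
ft_force: [0.2, -0.2, 0.2]
grip_width: 0.6
grasp_force: 0.0
```

Run:
```python
from h import *
wp([(.539,-.03,.023,25,-4),(.541,.03,.022,25,-2),(.543,.09,.022,25,0),(.544,.11,.022,25,1)])
```

```text
t 13.57 [ 0.5382 -0.0627  0.0238] f [ 0.2 -0.2  0.2] w 0.6
[0.6, -0.3, -0.3] [0.0291, -0.0018, 0.0147]
[1.4, -0.3, -2.1] [0.0829, -0.0046, 0.0412]
[2.3, -0.3, -3.9] [0.1372, -0.0073, 0.0668]
[2.7, -0.3, -4.8] [0.1553, -0.0079, 0.0753]
```

>>> play_rows --plan '[0, 0, 0, 0.008, 0, 0.004, 0.6, 0, 0, 0, 0.016, -0.001, 0.008, 0.6, 0.5, 0, 0, 0.026, -0.002, 0.013, 0.6, 0.6, 0, -0.3, 0.037, -0.002, 0.0185, 0.6, 0.8, 0, -0.7, 0.048, -0.003, 0.024, 0.6, 1, 0, -1.1, 0.059, -0.0035, 0.0295, 0.6, 1.2, 0, -1.5, 0.07, -0.004, 0.035, 0.6, 1.4, 0, -2, 0.081, -0.0045, 0.04, 0.6, 1.6, 0, -2.5, 0.093, -0.005, 0.046, 0.6, 1.8, 0, -3, 0.105, -0.0055, 0.0515, 0.6, 2, 0, -3.4, 0.117, -0.006, 0.057, 0.6, 2.3, 0, -3.9, 0.129, -0.007, 0.063, 0.6, 2.5, 0, -4.4, 0.141, -0.0075, 0.0685, 0.6, 2.7, 0, -4.8, 0.15, -0.008, 0.073, 0.6, 2.7, 0, -4.8, 0.15, -0.008, 0.073, 0.6]'

```text
clock: 15.45
position: [0.5439, 0.1015, 0.0217]
ee_rot: [0.685, 0.694, 0.154, -0.156]
ft_force: [0.1, -0.2, 0.1]
grip_width: 0.599
grasp_force: 0.0
```

```bash
cat > chk.py <<'E'
from h import *
np.set_printoptions(precision=3,suppress=True)
def chk(tag,box=(205,170,330,262)):
    im=save('side',f'pics/{tag}.png').astype(int);m=viewer.camera_model('side')
    g=((im.max(2)-im.min(2)<12)&(im.max(2)<92)&(im.max(2)>52)).astype(np.uint8)
    # foot strip edges: probe table points along y for dark runs at x near and far of the gripper
    for x in(.505,.515,.525,.56,.57,.58):
        ys=np.arange(-.14,.2,.002);p=np.round(proj(m,np.c_[np.full(len(ys),x),ys,np.full(len(ys),.004)])).astype(int)
        print(x,''.join('#' if g[v,u] else '.' for u,v in p))
E
python3 - <<'E'
from chk import *
wp([(.544,.12,.022,25,1),(.544,.145,.022,25,1),(.544,.15,.022,25,1),(.544,.157,.022,25,1)])
chk('d6')
E
```

```text
t 15.45 [0.544 0.102 0.022] f [ 0.1 -0.2  0.1] w 0.6
[0.1, -0.3, -0.2] [0.0168, 0.0003, 0.0076]
[0.1, -0.3, -0.2] [0.0394, 0.0006, 0.0183]
[0.1, -0.3, -0.2] [0.0439, 0.0007, 0.0204]
[0.1, -0.3, -0.2] [0.0503, 0.0008, 0.0234]
0.505 ....................................................############........................................................................................##################
0.515 ...................................................#####.....##########.................................................................................##################
0.525 ..................................................#####.....#####################.........................................................................################
0.56 ..................................................#####.....#################........##############.......................................##....###..###..#..####......###
0.57 .................................................#####.....###################......#########................................................#......##.##....######......#
0.58 ..................................................###........#################.....###########.................................................................####......#
```

Run:
```python
from h import *
np.set_printoptions(precision=3,suppress=True)
save('scene','pics/s6.png')
for f,n,box in(('s6','scene',(190,150,400,300)),('d6','side',(150,120,300,260))):
    im=np.load(f'pics/{f}.npy').astype(int)[box[1]:box[3]:3,box[0]:box[2]:2]
    ch=np.where(im.max(2)-im.min(2)>25,'c',np.where(im.max(2)<50,'#',np.where(im.max(2)<92,'o',np.where(im.max(2)<135,'-',' '))))
    print(n);print('\n'.join(''.join(r) for r in ch))
```

```text
scene
    -----------------     --oooo            -                             --   c     -oooooo-------------
     --------------        o---                                         ---           -oooo--------------
      ------------         -----            -o                             ---  c   c   -oo--------------
        ----------          ----         -ooco                                 --          --------------
          ---------         ----     ooooc-c-                                   - ---       c    ------  
           cc-------         oooooooocc-oo   #                                     -----                 
      cccccccc---------      #oooooooo      ##o                                         ---              
  ccccccccc#ccc--------------   o-       o#####                                           ----           
ccccccc###ccccc--------------- #o--ooo#########o                                              ---    -   
ccc###ccccccccc ---------------o################                                                 ----    
##ccccccccccccc  -------------- ##
[... 7082 characters left out ...]
     ------ccccc
                                                                  ccccccccc
                                                              ccccccccccccc
                                                            ccccccccccccccc
                           cc                              cccccccccccccccc
                       ccccccc                             cccccccccccccccc
                       cc    cc                            cccccccccccccccc
                       cc     c                            cccccccccccccccc
                        cc     c                           cccccccccccccccc
                        ccc    cc                          cccccccccccccccc
```

The bookend has fallen back to its original place. With only 25° tilt, the gripper's body reached the upright's top before the fingertips touched low. I'll tip it again, then push with about 40° tilt.

Run:
```python
from h import *
wp([(.543,.08,.12,0,-7),(.543,.0,.12,0,-7),(.542,-.002,.072,0,-7)])
```

```text
t 15.55 [0.544  0.1002 0.0217] f [ 0.5 -1.4  0.6] w 0.6
[-1.7, -25.2, 7.5] [0.0237, -0.0012, -0.0976]
[-1.7, -25.2, 7.5] [-0.0487, -0.0021, -0.1317]
[-1.7, -25.2, 7.5] [-0.0709, -0.0032, -0.0891]
```

>>> play_rows --plan '[-0.5, -8, 3, 0.012, 0, -0.05, 0.5, -1.7, -25, 7.5, 0.024, -0.001, -0.098, 0.4, -1.7, -25, 7.5, 0.024, -0.001, -0.098, 0.3, -1.7, -25, 7.5, -0.049, -0.002, -0.132, 0.3, -1.7, -25, 7.5, -0.049, -0.002, -0.132, 0.3, -1.7, -25, 7.5, -0.071, -0.003, -0.089, 0.3, -1.7, -25, 7.5, -0.071, -0.003, -0.089, 0.3, -1.7, -25, 7.5, -0.071, -0.003, -0.089, 0.3]'

```text
clock: 16.55
position: [0.5427, -0.0019, 0.073]
ee_rot: [0.749, 0.663, 0.002, -0.001]
ft_force: [-0.3, -0.1, 0.1]
grip_width: 0.298
grasp_force: 0.0
```

>>> play_rows --plan '[0, 0, 0, -0.01, 0, 0, 0.3, 0, 0, 0, -0.018, 0, 0, 0.3, 0, 0, 0, -0.025, 0, 0, 0.3, 0, 0, 0, -0.03, 0, 0, 0.3]'

```text
clock: 17.05
position: [0.5389, -0.0317, 0.0721]
ee_rot: [0.749, 0.663, 0.002, -0.001]
ft_force: [0.8, 1.5, 0.5]
grip_width: 0.301
grasp_force: 0.9
```

>>> play_rows --plan '[0, 0, 0, -0.009, 0, 0.003, 0.3, 0, 0, 0, -0.017, 0, 0.006, 0.3, 0, 0, 0, -0.025, 0, 0.01, 0.3, 0, 0, 0, -0.032, 0, 0.014, 0.3, 0, 0, 0, -0.039, 0, 0.02, 0.3, 0, 0, 0, -0.045, 0, 0.026, 0.3, 0, 0, 0, -0.051, 0, 0.034, 0.3, 0, 0, 0, -0.056, 0, 0.04, 0.3, 0, 0, 0, -0.058, 0, 0.042, 0.3, 0, 0, 0, -0.058, 0, 0.042, 0.3]'

```text
clock: 18.3
position: [0.5315, -0.0889, 0.0294]
ee_rot: [0.749, 0.663, 0.002, -0.001]
ft_force: [0.6, 0.0, -0.6]
grip_width: 0.298
grasp_force: 0.0
```

Run:
```python
from h import *
np.set_printoptions(precision=3,suppress=True)
for n,box in(('scene',(205,170,285,240)),('side',(195,190,285,265))):
    im=save(n,f'pics/{n}7.png').astype(int);m=viewer.camera_model(n)
    g=((im.max(2)-im.min(2)<12)&(im.max(2)<135)&(im.max(2)>50)).astype(np.uint8)
    k=np.zeros_like(g);a,b,c,d=box;k[b:d,a:c]=g[b:d,a:c]
    k=cv2.morphologyEx(k,cv2.MORPH_OPEN,np.ones((3,3),np.uint8))
    cs=max(cv2.findContours(k,0,2)[0],key=cv2.contourArea)
    for p in cv2.approxPolyDP(cv2.convexHull(cs),2.5,True).reshape(-1,2): print(n,p,'z0',onz(m,[p],0)[0,:2],'z105',onz(m,[p],.105)[0,:2])
wp([(.534,-.088,.068,0,-7),(.537,-.066,.064,12,-6),(.538,-.066,.058,25,-6),(.538,-.066,.048,40,-6),(.538,-.066,.027,40,-6)])
```

```text
scene [262 181] z0 [ 0.39  -0.155] z105 [ 0.499 -0.04 ]
scene [264 212] z0 [ 0.49  -0.042] z105 [0.586 0.058]
scene [239 225] z0 [ 0.576 -0.046] z105 [0.661 0.054]
scene [231 224] z0 [ 0.588 -0.064] z105 [0.671 0.039]
scene [218 213] z0 [ 0.583 -0.124] z105 [ 0.667 -0.013]
scene [218 192] z0 [ 0.52  -0.201] z105 [ 0.612 -0.08 ]
scene [240 178] z0 [ 0.426 -0.212] z105 [ 0.53 -0.09]
side [223 212] z0 [0.54  0.029] z105 [ 0.475 -0.068]
side [247 210] z0 [ 0.604 -0.006] z105 [ 0.53  -0.098]
side [254 215] z0 [ 0.607 -0.036] z105 [ 0.533 -0.124]
side [266 238] z0 [ 0.576 -0.13 ] z105 [ 0.506 -0.207]
side [239 250] z0 [ 0.488 -0.122] z105 [ 0.429 -0.2  ]
side [223 231] z0 [ 0.494 -0.037] z105 [ 0.435 -0.125]
t 18.40 [ 0.532 -0.089  0.03 ] f [-0.3 -0.6 -0. ] w 0.3
[0.0, -0.3, 0.0] [0.0011, 0.0022, -0.0383]
[0.1, 11.7, -1.0] [0.0232, 0.0025, -0.0342]
[0.3, 24.7, -0.9] [0.0233, 0.0035, -0.0282]
[0.4, 39.7, -0.9] [0.0233, 0.0035, -0.0182]
[0.4, 39.7, -0.9] [0.0232, 0.0035, 0.0028]
```

>>> play_rows --plan '[0, 0, 0, 0.001, 0.002, -0.038, 0.3, 0, 0, 0, 0.001, 0.002, -0.038, 0.3, 0, 10, -1, 0.018, 0.003, -0.036, 0.3, 0, 20, -1, 0.02, 0.003, -0.03, 0.4, 0, 30, -1, 0.02, 0.003, -0.025, 0.5, 0, 40, -1, 0.02, 0.003, -0.018, 0.5, 0, 40, -1, 0.02, 0.003, -0.018, 0.5, 0, 40, -1, 0.02, 0.003, -0.006, 0.5, 0, 40, -1, 0.02, 0.003, 0.005, 0.5, 0, 40, -1, 0.02, 0.003, 0.005, 0.5]'

```text
clock: 19.65
position: [0.5368, -0.0677, 0.0241]
ee_rot: [0.697, 0.63, 0.257, -0.228]
ft_force: [-0.4, 0.1, -0.3]
grip_width: 0.502
grasp_force: 0.0
```

Run:
```python
from h import *
wp([(.538,-.05,.025,40,-6),(.539,-.03,.025,40,-4),(.541,.03,.025,40,-2),(.543,.09,.025,40,0),(.544,.11,.025,40,1)])
```

```text
t 19.65 [ 0.5368 -0.0677  0.0241] f [-0.4  0.1 -0.3] w 0.5
[0.2, -0.2, 0.3] [0.0142, -0.0006, 0.0108]
[1.5, -0.2, -1.3] [0.0294, -0.0017, 0.0237]
[2.8, -0.2, -2.8] [0.0752, -0.0058, 0.0623]
[4.1, -0.2, -4.3] [0.1209, -0.01, 0.101]
[4.7, -0.2, -5.1] [0.1362, -0.0111, 0.1139]
```

>>> play_rows --plan '[0, 0, 0, 0.004, 0, 0.0035, 0.5, 0, 0, 0, 0.008, 0, 0.007, 0.5, 0, 0, 0, 0.012, 0, 0.01, 0.5, 0, 0, 0, 0.017, -0.001, 0.014, 0.5, 0, 0, 0, 0.023, -0.001, 0.019, 0.5, 0.5, 0, -0.5, 0.029, -0.0015, 0.024, 0.5]'

```text
clock: 20.4
position: [0.5395, -0.0318, 0.025]
ee_rot: [0.694, 0.633, 0.256, -0.229]
ft_force: [-0.3, -1.7, -1.2]
grip_width: 0.496
grasp_force: 1.2
```

```bash
cat > chk.py <<'E'
from h import *
np.set_printoptions(precision=3,suppress=True)
def asc(n,f,box):
    im=save(n,f'pics/{f}.png').astype(int)[box[1]:box[3]:3,box[0]:box[2]:2]
    ch=np.where(im.max(2)-im.min(2)>25,'c',np.where(im.max(2)<50,'#',np.where(im.max(2)<92,'o',np.where(im.max(2)<135,'-',' '))))
    print('\n'.join(''.join(r) for r in ch))
E
python3 - <<'E'
from chk import *
wp([(.539,-.03,.025,40,-5),(.541,.03,.025,40,-2),(.543,.09,.025,40,0),(.544,.11,.025,40,1)])
asc('side','d8',(200,170,290,265))
E
```

```text
t 20.40 [ 0.539 -0.032  0.025] f [-0.3 -1.7 -1.2] w 0.5
[0.5, -0.2, -0.1] [0.0013, -0.0006, 0.0011]
[2.4, -0.2, -2.4] [0.0471, -0.0042, 0.0397]
[3.7, -0.2, -3.9] [0.0929, -0.0079, 0.0784]
[4.3, -0.2, -4.7] [0.1082, -0.0087, 0.0913]
ooooooooooooo     -----------                
ooooooooooooo       -----------              
oooooooooooo-        ------------- c         
oooooooooo-            ------   c --- c  cc  
oooooo--                --------- cc --- c   
ooo--                   ------------    --   
-                       --------------- c -- 
                        ------------------  -
                     -oocc ----------------- 
                 -ooooooc  ------------------
            -ooooooooo#c --------ooooooooo-- 
           oooooooooo##o----------ooooooooooo
          -ooooooooo###o- ---------oooooooooo
          -oooooooo#####o------------oooooooo
          -oooooo#o######o--------------ooooo
           oooo----o######o-----------    --o
           ooo---o##########oo-----       -- 
           ooooooooooooooooo-            ----
           oooooooooooooooo-             ----
           oooooooooooooooo---          -----
           ooooooooooooooooo---        ------
            -ooooooooooooooo----        --ccc
             -oooooooooooooo- --      ccccccc
               oooooooooooooo-      ccccccccc
               -oooooooooo-        cccccccccc
ccccc            ooooo-           ccccccccccc
cc  c                             ccccccccccc
     c                            ccccccccccc
c    cc                           ccccccccccc
c     cc                          ccccccccccc
cc    cc                          ccccccccccc
 cccccccc                        cccccccccccc
```

The bookend is upright and sliding with about 1.7 N. Continuing.

>>> play_rows --plan '[0.3, 0, -0.3, 0.007, -0.001, 0.006, 0.5, 0.7, 0, -0.7, 0.015, -0.0015, 0.0125, 0.5, 1.1, 0, -1.1, 0.023, -0.002, 0.0195, 0.5, 1.6, 0, -1.6, 0.032, -0.003, 0.027, 0.5, 2, 0, -2, 0.041, -0.0037, 0.0345, 0.5, 2.4, 0, -2.4, 0.05, -0.0045, 0.042, 0.5, 2.8, 0, -2.9, 0.059, -0.005, 0.05, 0.5, 3.2, 0, -3.3, 0.068, -0.006, 0.0575, 0.5, 3.5, 0, -3.7, 0.077, -0.0067, 0.065, 0.5, 3.8, 0, -4.1, 0.086, -0.0075, 0.0725, 0.5, 4.1, 0, -4.5, 0.095, -0.008, 0.08, 0.5, 4.3, 0, -4.7, 0.103, -0.0085, 0.087, 0.5, 4.3, 0, -4.7, 0.108, -0.0087, 0.091, 0.5]'

```text
clock: 22.08
position: [0.5438, 0.1105, 0.0251]
ee_rot: [0.658, 0.67, 0.241, -0.245]
ft_force: [-0.2, -0.8, 0.2]
grip_width: 0.501
grasp_force: 0.0
```

Run:
```python
from chk import *
wp([(.544,.12,.024,40,1),(.544,.14,.024,40,1),(.544,.15,.024,40,1),(.544,.155,.024,40,1)])
asc('side','d9',(165,130,275,245))
```

```text
t 22.07 [0.544 0.111 0.025] f [-0.2 -0.8  0.2] w 0.5
[0.0, -0.2, 0.1] [0.0065, 0.0003, 0.007]
[0.0, -0.2, 0.1] [0.0218, 0.0007, 0.0199]
[0.0, -0.2, 0.1] [0.0294, 0.0009, 0.0264]
[0.0, -0.2, 0.1] [0.0332, 0.001, 0.0296]
                ---------------------              --- 
                   ------------------                --
                     -------------------        -- c  c
               ---     -------------------             
           --ooo--       ----------------- -      c    
       ---oo-----          --------------        c   c 
   ---oo-----                -------   cc  --- c c cc  
--oo------                    ------------- c --    c  
------                       -----------------  --  c  
--                          --------------------c --   
                         -ooocc-------------------- ---
                     --ooooocc  -------ooooooo------- -
                  -oooooooooc --------oooooooooooo-----
              --ooooooooooooc --------oooooooooooooco--
           -oooooooooooooo#o- ----------ooooooooooooo--
o-     --oooooooooooooooo###o------------
[... 602 characters left out ...]
o#oooooooooooo              
ooooo               oo----oooooooooooo##o              
#####                -o---oooooooo####ooo              
####-                 -o--ooooo###ooo-                 
---                     --oo##oooo-                    
                         -oooo-                        
                          --                           
                                                       
                                                       
                                                       
                                                      c
                                                    ccc
                  cccc                              ccc
```

Run:
```python
from chk import *
m=viewer.camera_model('side')
for t,ps in (('before',[[223,231],[239,250],[266,238]]),('d8',[[222,230],[234,245.5],[258,239],[220,203]]),('d9',[[217,223],[216,206],[245,193],[245,210]])):
    print(t,[onz(m,[p],z)[0,:2].round(3).tolist() for p in ps for z in(0,.09,.105)])
# true finger extents: project TCP points in wrist image at now
w=viewer.camera_model('wrist');R=np.array(w['R']);c=-R.T@np.array(w['t']);o=status.get_obs()
print('cam in tool',Ro.from_quat(o['ee_rot']).inv().apply(c-o['position']))
b=save('wrist','pics/w9.png').astype(int)[130:384:5,100:420:3]
ch=np.where(b.max(2)<45,'#',np.where(b.max(2)<70,'o',np.where(b.max(2)<135,'-',' ')))
print('\n'.join(''.join(r) for r in ch))
T=Ro.from_quat(o['ee_rot'])
for q in([0,0,0],[0,.021,.009],[.011,.021,.009],[0,.021,-.005]):print(q,proj(w,T.apply([q])+o['position']))
```

```text
before [[0.494, -0.037], [0.443, -0.113], [0.435, -0.125], [0.488, -0.122], [0.438, -0.188], [0.429, -0.2], [0.576, -0.13], [0.516, -0.196], [0.506, -0.207]]
d8 [[0.494, -0.032], [0.443, -0.108], [0.435, -0.121], [0.487, -0.101], [0.437, -0.169], [0.428, -0.181], [0.555, -0.12], [0.498, -0.187], [0.488, -0.198], [0.556, 0.069], [0.498, -0.019], [0.489, -0.033]]
d9 [[0.499, 0.0], [0.447, -0.08], [0.439, -0.093], [0.538, 0.064], [0.483, -0.023], [0.473, -0.037], [0.648, 0.062], [0.58, -0.024], [0.569, -0.039], [0.599, -0.002], [0.536, -0.082], [0.526, -0.095]]
cam in tool [ 0.074  0.001 -0.151]
-----------------------------------------------------------------------------------------------------------
 ----------------------------------------------------------------------------------------------------------
  ---------------------------------------------------------------------------------------------------------
    ------------------------------------------------------------------------------------------------------ 
     ---------------------------------------------------------------
[... 4456 characters left out ...]
###########
##########        -oo#oooooooooooooooooooooooooooooooooooooooooo##ooooooooooooooooooooo-        -##########
#########        ooo#ooooooooooooooooooooooooooooooooooooooooooo##ooooooooooooooooooooooo-        #########
#######-       ooooo#ooooooooooooooooooooooooooooooooooooooooo####ooooooooooooooooooooooooo-       ########
######       #ooooo##ooooooooooooooooooooooooooooooooooooooooo###oooooooooooooooooooooooooooo-      -######
####o      #oooooo###ooooooooooooooooooooooooooooooooooooooooo###ooooooooooooooooooooooooooooooo      #####
[0, 0, 0] [[256.855 234.011]]
[0, 0.021, 0.009] [[289.235 227.888]]
[0.011, 0.021, 0.009] [[289.81  212.063]]
[0, 0.021, -0.005] [[291.828 237.728]]
```

Each low push still tips it, since bookend friction is high and the contact is about 30 mm up. Next time I'll push on the foot's free edge at table level, which can't tip it. First: clear, measure and tip it up again.

Run:
```python
from chk import *
im=np.load('pics/d9.npy').astype(int);m=viewer.camera_model('side')
g=((im.max(2)-im.min(2)<14)&(im.max(2)<92)).astype(np.uint8);k=np.zeros_like(g);k[192:230,190:260]=g[192:230,190:260]
cs=max(cv2.findContours(k,0,2)[0],key=cv2.contourArea)
for p in cv2.approxPolyDP(cv2.convexHull(cs),2,True).reshape(-1,2):print(p,onz(m,[p],0)[0,:2],onz(m,[p],.09)[0,:2])
wp([(.544,.10,.05,40,1),(.545,.09,.14,0,0),(.547,.035,.12,0,-2),(.547,.035,.072,0,-2)])
```

```text
[246 194] [0.647 0.057] [ 0.579 -0.029]
[245 214] [ 0.588 -0.016] [ 0.527 -0.094]
[218 225] [ 0.496 -0.008] [ 0.445 -0.087]
[218 203] [0.551 0.072] [ 0.494 -0.016]
t 22.18 [0.544 0.111 0.025] f [-0.1  0.7 -0.3] w 0.5
[-0.0, -0.2, 0.1] [0.008, 0.0, -0.0257]
[-0.3, -40.2, 1.0] [0.0584, 0.0009, -0.1009]
[-1.0, -40.2, 3.0] [0.0035, 0.0019, -0.1211]
[-1.0, -40.2, 3.0] [-0.0275, 0.0018, -0.0845]
```

Run:
```python
from chk import *
wp([(.545,.09,.14,0,0),(.543,.022,.12,0,-6),(.542,.022,.072,0,-6)])
```

```text
t 22.18 [0.544 0.111 0.025] f [-0.1  0.7 -0.3] w 0.5
[-0.3, -40.2, 1.0] [0.0584, 0.0009, -0.1009]
[-2.4, -40.2, 6.8] [-0.0063, -0.0024, -0.1295]
[-2.4, -40.2, 6.8] [-0.0373, -0.0034, -0.0928]
```

>>> play_rows --plan '[0, 0, 0, 0.008, 0, -0.026, 0.4, 0, -10, 0, 0.025, 0, -0.055, 0.3, 0, -20, 0, 0.045, 0, -0.08, 0.3, -0.3, -40, 1, 0.058, 0.001, -0.101, 0.3, -0.3, -40, 1, 0.058, 0.001, -0.101, 0.3, -0.3, -40, 1, 0.058, 0.001, -0.101, 0.3]'

```text
clock: 22.92
position: [0.545, 0.0926, 0.1402]
ee_rot: [0.705, 0.709, 0.002, -0.001]
ft_force: [-0.0, -0.7, 0.1]
grip_width: 0.299
grasp_force: 0.0
```

Run:
```python
from chk import *
wp([(.543,.022,.12,0,-6),(.542,.022,.072,0,-6)])
```

```text
t 22.93 [0.545 0.093 0.14 ] f [-0.  -0.7  0.1] w 0.3
[0.0, -0.2, 6.4] [-0.0707, -0.0025, 0.0199]
[0.0, -0.2, 6.4] [-0.0709, -0.0035, 0.0679]
```

>>> play_rows --plan '[0, 0, 6, -0.071, -0.002, 0.02, 0.3, 0, 0, 6, -0.071, -0.002, 0.02, 0.3, 0, 0, 6, -0.071, -0.003, 0.045, 0.3, 0, 0, 6, -0.071, -0.003, 0.068, 0.3, 0, 0, 6, -0.071, -0.003, 0.068, 0.3]'

```text
clock: 23.55
position: [0.5407, 0.0168, 0.0699]
ee_rot: [0.744, 0.668, -0.0, -0.003]
ft_force: [-0.1, -0.1, 0.8]
grip_width: 0.3
grasp_force: 0.0
```

>>> play_rows --plan '[0, 0, 0, -0.01, 0, 0, 0.3, 0, 0, 0, -0.018, 0, 0, 0.3, 0, 0, 0, -0.025, 0, 0, 0.3, 0, 0, 0, -0.03, 0, 0, 0.3]'

```text
clock: 24.05
position: [0.5395, -0.0121, 0.0719]
ee_rot: [0.743, 0.669, 0.002, -0.001]
ft_force: [0.3, 2.1, 0.3]
grip_width: 0.304
grasp_force: 0.9
```

>>> play_rows --plan '[0, 0, 0, -0.009, 0, 0.003, 0.3, 0, 0, 0, -0.017, 0, 0.006, 0.3, 0, 0, 0, -0.025, 0, 0.01, 0.3, 0, 0, 0, -0.032, 0, 0.014, 0.3, 0, 0, 0, -0.039, 0, 0.02, 0.3, 0, 0, 0, -0.045, 0, 0.026, 0.3, 0, 0, 0, -0.051, 0, 0.034, 0.3, 0, 0, 0, -0.056, 0, 0.04, 0.3, 0, 0, 0, -0.058, 0, 0.042, 0.3, 0, 0, 0, -0.058, 0, 0.042, 0.3]'

```text
clock: 25.3
position: [0.5329, -0.0694, 0.0291]
ee_rot: [0.743, 0.669, 0.001, -0.002]
ft_force: [-0.5, 0.2, 0.1]
grip_width: 0.297
grasp_force: 0.0
```

```bash
cat >> chk.py <<'E'
def hull(n,f,box,hi=135,eps=2.5,z=(0,.105)):
    im=save(n,f'pics/{f}.png').astype(int);m=viewer.camera_model(n)
    g=((im.max(2)-im.min(2)<12)&(im.max(2)<hi)&(im.max(2)>50)).astype(np.uint8)
    k=np.zeros_like(g);a,b,c,d=box;k[b:d,a:c]=g[b:d,a:c]
    k=cv2.morphologyEx(k,cv2.MORPH_OPEN,np.ones((3,3),np.uint8))
    cs=max(cv2.findContours(k,0,2)[0],key=cv2.contourArea)
    for p in cv2.approxPolyDP(cv2.convexHull(cs),eps,True).reshape(-1,2):print(n,p,*[onz(m,[p],q)[0,:2] for q in z])
E
python3 - <<'E'
from chk import *
wp([(.537,-.066,.14,0,-6)])
hull('side','da',(200,190,280,262));asc('side','db',(200,170,290,260))
E
```

```text
t 25.30 [ 0.533 -0.069  0.029] f [-0.5  0.2  0.1] w 0.3
[-0.0, -0.2, -0.0] [0.0042, 0.0036, -0.1109]
side [227 195] [0.596 0.088] [ 0.523 -0.017]
side [250 211] [ 0.608 -0.015] [ 0.534 -0.106]
side [257 226] [ 0.585 -0.078] [ 0.514 -0.161]
side [257 237] [ 0.558 -0.113] [ 0.49  -0.191]
side [240 245] [ 0.501 -0.109] [ 0.441 -0.188]
side [232 244] [ 0.485 -0.093] [ 0.427 -0.174]
side [219 228] [ 0.492 -0.02 ] [ 0.433 -0.111]
side [218 201] [0.556 0.08 ] [ 0.489 -0.023]
ooooooooooooo-o--         --o-           cccc
oooooooooooo- -occ-------ccc-              cc
oooooooooooo- -#---ooooo---#-                
oooooooooo-   -##oo-----oo##-                
oooooo--      o#############                 
ooo--         o#############            -#-  
-             o#############o--         o#-  
              -#############oo##-     cccccc 
              o#############oo#o      cccccc 
             -o################        cccc  
         -o---o############--#               
         -o-oooo###########o#-        ccccc  
          o##ooo#####oo#####o                
          oo###o#####oo###                   
          ooo#######oo##--                   
          oooo#####ooo##--                   
          oooooo##o-oo##--                -- 
          ooooooo#o-ooo#---              ----
          ooooooo#o-oooooo--             ----
          oooooooooooooooo----          -----
          -ooooooooooooooo-- --        ------
            ooooooooooooooo-- --        --ccc
             -ooooooooooooo---        ccccccc
              -ooooooooooo-         ccccccccc
               -ooooooo-           cccccccccc
ccccc            ----             ccccccccccc
cc  c                             ccccccccccc
     c                            ccccccccccc
c    cc                           ccccccccccc
c     cc                          ccccccccccc
```

>>> play_rows --plan '[0, 0, 0, 0.002, 0.003, -0.055, 0.3, 0, 0, 0, 0.003, 0.003, -0.11, 0.3, 0, 0, 0, -0.04, 0.002, -0.11, 0.4, 0, 0, 0, -0.076, 0.006, -0.11, 0.4, 0, 0, 0, -0.076, 0.006, -0.06, 0.4, 0, 0, 0, -0.076, 0.006, -0.015, 0.4, 0, 0, 0, -0.076, 0.006, 0.01, 0.4, 0, 0, 0, -0.076, 0.006, 0.013, 0.4, 0, 0, 0, -0.076, 0.006, 0.013, 0.4]'

```text
clock: 26.52
position: [0.5316, -0.1455, 0.0169]
ee_rot: [0.743, 0.669, 0.002, -0.001]
ft_force: [0.4, 0.2, 0.3]
grip_width: 0.402
grasp_force: 0.0
```

Run:
```python
from chk import *
wp([(.530,-.142,.012,0,-6),(.530,-.142,.009,0,-6),(.530,-.142,.006,0,-6)])
asc('side','dc',(200,170,290,260))
```

```text
t 26.52 [ 0.532 -0.145  0.017] f [0.4 0.2 0.3] w 0.4
[0.0, -0.2, 0.0] [0.0033, -0.002, 0.0049]
[0.0, -0.2, 0.0] [0.0033, -0.002, 0.0079]
[0.0, -0.2, 0.0] [0.0033, -0.002, 0.0109]
ooooooooooooo          ----------------- cccc
ooooooooooooo          -----------------   cc
oooooooooooo-         ------------------     
oooooooooo-           -----------------      
oooooo--               ----------------      
ooo--                 - ------ ---------o#-  
-                     o-   ---------  -c##-  
                     -ooo--         --cccccc 
                 --oooo#oococ-----occocccccc 
             -ooooooooo##o---oooo---##-cccc  
          -oooooooooooo#####o----oo###       
         -ooooooooooooo##############occccc  
          ooooooooooooo##############o---    
          ooooooooooooo###############oooo   
          ooooooooooooo##############ooo#-   
          oooooooooooooo################-    
          ooooooooooo--o############- #o  -- 
          ooooooooo---oo############oo#  ----
          oooooooooooooo#####o -######   ----
          ooooooooo###oo#####-  ###-    -----
           ooooooooo###o####o--##oo    ------
            ooooooooo###o##o  -##o-     --ccc
             -oooooooo#####o-- o#o     cccccc
              -ooooooooo##--    o-  ccccccccc
               -ooooooo-o#--       cccccccccc
ccccc            ----    ---      ccccccccccc
cc  c                             ccccccccccc
     c                            ccccccccccc
c    cc                           ccccccccccc
c     cc                          ccccccccccc
```

Still standing, with the fingers behind the toe. Now I'll touch down gently.

>>> play_rows --plan '[0, 0, 0, 0.002, -0.001, 0.003, 0.4, 0, 0, 0, 0.002, -0.001, 0.006, 0.4, 0, 0, 0, 0.002, -0.001, 0.006, 0.4]'

```text
clock: 26.95
position: [0.5301, -0.1432, 0.0099]
ee_rot: [0.743, 0.669, 0.001, -0.002]
ft_force: [0.7, 1.3, -0.0]
grip_width: 0.4
grasp_force: 0.0
```

>>> play_rows --plan '[0, 0, 0, 0, 0, 0.002, 0.4, 0, 0, 0, 0, 0, 0.002, 0.4]'

```text
clock: 27.2
position: [0.5301, -0.1434, 0.0078]
ee_rot: [0.743, 0.669, 0.001, -0.002]
ft_force: [-0.6, -0.3, -0.1]
grip_width: 0.399
grasp_force: 0.0
```

>>> play_rows --plan '[0, 0, 0, 0, 0, 0.002, 0.4, 0, 0, 0, 0, 0, 0.002, 0.4]'

```text
clock: 27.45
position: [0.53, -0.1433, 0.0057]
ee_rot: [0.743, 0.669, 0.001, -0.002]
ft_force: [0.1, 0.1, -0.5]
grip_width: 0.399
grasp_force: 0.0
```

>>> play_rows --plan '[0, 0, 0, 0, 0, 0.0015, 0.4, 0, 0, 0, 0, 0, 0.0015, 0.4]'

```text
clock: 27.7
position: [0.5302, -0.1433, 0.0043]
ee_rot: [0.743, 0.669, 0.001, -0.001]
ft_force: [-0.4, 0.4, -0.1]
grip_width: 0.4
grasp_force: 0.0
```

>>> play_rows --plan '[0, 0, 0, 0, 0, 0.0015, 0.4, 0, 0, 0, 0, 0, 0.0015, 0.4]'

```text
clock: 27.95
position: [0.5301, -0.1433, 0.0028]
ee_rot: [0.743, 0.669, 0.001, -0.002]
ft_force: [-0.4, -0.3, 0.2]
grip_width: 0.402
grasp_force: 0.0
```

>>> play_rows --plan '[0, 0, 0, 0, 0, 0.0015, 0.4, 0, 0, 0, 0, 0, 0.0015, 0.4]'

```text
clock: 28.2
position: [0.5301, -0.1433, 0.0013]
ee_rot: [0.743, 0.669, 0.001, -0.002]
ft_force: [-0.6, -1.2, -0.4]
grip_width: 0.4
grasp_force: 0.0
```

>>> play_rows --plan '[0, 0, 0, 0, 0, 0.002, 0.4, 0, 0, 0, 0, 0, 0.002, 0.4]'

```text
clock: 28.45
position: [0.53, -0.1433, -0.0008]
ee_rot: [0.743, 0.669, 0.001, -0.002]
ft_force: [0.4, 0.9, 0.4]
grip_width: 0.403
grasp_force: 0.0
```

>>> play_rows --plan '[0, 0, 0, 0, 0, 0.002, 0.4, 0, 0, 0, 0, 0, 0.002, 0.4]'

```text
clock: 28.7
position: [0.5301, -0.1433, -0.0028]
ee_rot: [0.743, 0.669, 0.001, -0.002]
ft_force: [0.6, 1.0, 0.4]
grip_width: 0.4
grasp_force: 0.0
```

```bash
python3 -c "
from h import *
print(manip.tip_extent,[a for a in dir(manip) if a[0]!='_']);wp([])"
```

```text
0.014 ['MotionError', 'hand_in', 'tip_extent']
t 28.70 [ 0.5301 -0.1433 -0.0028] f [0.6 1.  0.4] w 0.4
```

Run:
```python
from chk import *
m=viewer.camera_model('side')
for z in(0,.01,.02):print(z,proj(m,[[.508,-.143,z],[.556,-.148,z]]).round(1).tolist())
im=save('side','pics/dd.png').astype(int)[215:265,225:285]
ch=np.where(im.max(2)-im.min(2)>25,'c',np.where(im.max(2)<50,'#',np.where(im.max(2)<92,'o',np.where(im.max(2)<135,'-',' '))))
print('\n'.join(''.join(r) for r in ch))
```

```text
0 [[249.6, 251.3], [264.6, 244.8]]
0.01 [[249.7, 248.8], [264.7, 242.2]]
0.02 [[249.8, 246.2], [264.9, 239.7]]
oooooooooooooooooooo############################oooo###o-   
oooooooooooooooooooo###########################ooooo###-    
oooooooooooooooooooo###########################ooooo##o     
oooooooooooooooooooo###########################ooooo##-    -
ooooooooooooooooooo#############################oooo#o-   --
oooooooooooooooooooooo###############################o    --
oooooooooooooooooooooo#########################o#####-   ---
oooooooooooooooooooooo########################o-o###o   ----
oooooooooooooooo---oo########################o- -###-   ----
ooooooooooooooo----oo########################o  -##o    ----
oooooooooooooo-----oo########################o- -##-   -----
ooooooooooo-------ooo#########################o-o#o    -----
ooooooooooo-  --ooooo#############################-   ------
ooooooooooo----oooooo##############o#############o    ------
oooooooooooo--ooooooo############oooo############-    ------
oooooooooooooooooooooo##########o---o########oooo    -------
oooooooooooo#
[... 1360 characters left out ...]
           cccccccccccccccccc
                                          cccccccccccccccccc
                                          cccccccccccccccccc
                                          cccccccccccccccccc
                                          cccccccccccccccccc
                                          cccccccccccccccccc
                                          cccccccccccccccccc
                                         ccccccccccccccccccc
                                         ccccccccccccccccccc
                                         ccccccccccccccccccc
                                         ccccccccccccccccccc
                                         ccccccccccccccccccc
```

The tips sit about 5 mm above the table even now: at partial opening they stand farther back than assumed. That explains the high contact earlier. Continuing the touch-down.

>>> play_rows --plan '[0, 0, 0, 0, 0, 0.0025, 0.4, 0, 0, 0, 0, 0, 0.0025, 0.4]'

```text
clock: 29.0
position: [0.53, -0.1432, -0.0053]
ee_rot: [0.743, 0.669, 0.001, -0.002]
ft_force: [-0.8, -0.0, 0.3]
grip_width: 0.403
grasp_force: 0.0
```

>>> play_rows --plan '[0, 0, 0, 0, 0, 0.002, 0.4, 0, 0, 0, 0, 0, 0.002, 0.4]'

```text
clock: 29.25
position: [0.5301, -0.1432, -0.0073]
ee_rot: [0.743, 0.669, 0.001, -0.002]
ft_force: [-0.1, -0.2, 0.8]
grip_width: 0.396
grasp_force: 0.0
```

>>> play_rows --plan '[0, 0, 0, 0, 0, 0.0015, 0.4, 0, 0, 0, 0, 0, 0.0015, 0.4]'

```text
clock: 29.5
position: [0.5301, -0.1433, -0.0087]
ee_rot: [0.743, 0.669, 0.001, -0.002]
ft_force: [-0.3, 0.4, 0.4]
grip_width: 0.401
grasp_force: 0.0
```

>>> play_rows --plan '[0, 0, 0, 0, 0, 0.0015, 0.4, 0, 0, 0, 0, 0, 0.0015, 0.4]'

```text
clock: 29.75
position: [0.5303, -0.1433, -0.01]
ee_rot: [0.743, 0.669, 0.001, -0.001]
ft_force: [-0.5, 0.9, 3.3]
grip_width: 0.403
grasp_force: 1.3
```

>>> play_rows --plan '[0, 0, 0, 0, 0, 0.0015, 0.4, 0, 0, 0, 0, 0, 0.0015, 0.4]'

```text
clock: 30.0
position: [0.5304, -0.1433, -0.0101]
ee_rot: [0.743, 0.669, 0.002, -0.002]
ft_force: [-9.2, 2.5, 23.6]
grip_width: 0.397
grasp_force: 11.7
```

Run:
```python
from chk import *
im=save('side','pics/de.png').astype(int)[236:256,240:270]
ch=np.where(im.max(2)-im.min(2)>25,'c',np.where(im.max(2)<50,'#',np.where(im.max(2)<92,'o',np.where(im.max(2)<135,'-',' '))))
print('\n'.join(''.join(r) for r in ch));print(status.get_obs()['position'])
```

```text
###ooo##########o---o####o#o- 
####ooo########o-   -###ooo-  
#####oo#######o     -###o---  
#####ooo#####o-     -###o--   
o#####oo#####o      -###o--   
oo###########-      -###o--  c
oo##########o-      -###o-- cc
oooo#######oo-       o##o-- cc
----o######o--       o##o-  cc
-   -o####o---       -o#o   cc
     -o###o---        ooo   cc
      o###o--         ---  ccc
      -###o--              ccc
      -o##o--              ccc
       -o#o--              ccc
        -oo--              ccc
         ---               ccc
                           ccc
                           ccc
                           ccc
[ 0.53  -0.143 -0.01 ]
```

Run:
```python
from chk import *
Z=-.0085
wp([(.530,-.143,Z,0,-6.2),(.533,-.11,Z,0,-6),(.536,-.07,Z,0,-4),(.539,-.03,Z,0,-2),(.542,.01,Z,0,0),(.544,.04,Z,0,1)])
```

```text
t 30.05 [ 0.53  -0.143 -0.01 ] f [-8.9  2.4 22.7] w 0.4
[-0.0, -0.3, 0.2] [0.0003, -0.0004, -0.0016]
[-0.0, -0.3, -0.0] [0.0334, -0.0009, -0.0014]
[-0.0, -0.3, -2.0] [0.0735, -0.0021, -0.0012]
[-0.0, -0.3, -4.0] [0.1136, -0.0033, -0.001]
[-0.0, -0.3, -6.0] [0.1537, -0.0045, -0.0009]
[-0.0, -0.3, -7.0] [0.1837, -0.0057, -0.0007]
```

>>> play_rows --plan '[0, 0, 0, 0, 0, -0.003, 0.4, 0, 0, 0, 0.007, 0, -0.003, 0.4, 0, 0, 0, 0.014, 0, -0.003, 0.4, 0, 0, 0, 0.02, -0.001, -0.003, 0.4, 0, 0, 0, 0.026, -0.001, -0.003, 0.4, 0, 0, 0, 0.034, -0.001, -0.0028, 0.4, 0, 0, -0.5, 0.042, -0.001, -0.0028, 0.4, 0, 0, -1, 0.05, -0.0015, -0.0027, 0.4]'

```text
clock: 31.05
position: [0.5342, -0.093, -0.0086]
ee_rot: [0.737, 0.676, 0.001, -0.001]
ft_force: [-0.2, -3.8, 1.9]
grip_width: 0.401
grasp_force: 1.7
```

Run:
```python
from chk import *
Z=-.0085
wp([(.536,-.07,Z,0,-4),(.539,-.03,Z,0,-2),(.542,.01,Z,0,0),(.544,.04,Z,0,1)])
asc('side','df',(200,160,290,255))
```

```text
t 31.05 [ 0.534 -0.093 -0.009] f [-0.2 -3.8  1.9] w 0.4
[0.0, -0.2, -1.0] [0.0231, -0.0002, 0.0]
[0.0, -0.2, -3.0] [0.0632, -0.0007, 0.0001]
[0.0, -0.2, -5.0] [0.1033, -0.0011, 0.0003]
[0.0, -0.2, -6.0] [0.1333, -0.0017, 0.0004]
       --ooo-    ---------------- ccccccccccc
    -oooooooo    ----------------   ccccccccc
--ooooooooooo    ----------------     ccccccc
ooooooooooooo    ----------------        cccc
ooooooooooooo    ---------------           cc
ooooooooooooo    ---------------             
ooooooooooo-     ----------------            
ooooooo--        ---------------             
oooo--          -- --------------        o   
o-              -c--         --o        o#-  
             -ooooocc--------co        cccc  
         -ooooooo##o--oooooo-o#       cccccc 
       -ooooooooo####o-----o###        cccc  
       -ooooooooo##############              
       -ooooooooo##############o-     c      
       -ooooooooo##############oooo    ccc   
        ooooooooo##############oo#-          
        oooooooooo###############o           
        oooooooo-o############--#            
        ooooo---oo##############-            
        oooooooooo######-o#####o         --o-
        -ooooo###o#####o-o###-           ----
         -ooooo###o###oooo#oo           -----
          -ooooo######ooo##oo           -----
            ooooo###o-oooo#o            ---cc
             ooooo##o--   --            ccccc
              -ooo-oo-              ccccccccc
                                   cccccccccc
cccc                              ccccccccccc
ccccc                             ccccccccccc
    cc                            ccccccccccc
c    cc                           ccccccccccc
```

The bookend is standing and sliding at 3.8 N. Continuing.

>>> play_rows --plan '[0, 0, -0.5, 0.009, 0, 0, 0.4, 0, 0, -0.9, 0.018, 0, 0, 0.4, 0, 0, -1.3, 0.027, 0, 0, 0.4, 0, 0, -1.7, 0.036, 0, 0, 0.4, 0, 0, -2.1, 0.045, -0.0005, 0, 0.4, 0, 0, -2.5, 0.054, -0.0005, 0, 0.4, 0, 0, -3, 0.063, -0.0007, 0, 0.4, 0, 0, -3.4, 0.072, -0.0007, 0, 0.4, 0, 0, -3.9, 0.081, -0.001, 0, 0.4, 0, 0, -4.4, 0.09, -0.001, 0.0002, 0.4, 0, 0, -4.9, 0.099, -0.001, 0.0002, 0.4, 0, 0, -5.3, 0.107, -0.0012, 0.0002, 0.4, 0, 0, -5.7, 0.115, -0.0013, 0.0003, 0.4, 0, 0, -6, 0.123, -0.0015, 0.0003, 0.4, 0, 0, -6, 0.128, -0.0015, 0.0003, 0.4]'

```text
clock: 32.98
position: [0.5436, 0.0349, -0.0085]
ee_rot: [0.701, 0.713, 0.001, -0.001]
ft_force: [-0.5, -2.7, 2.0]
grip_width: 0.401
grasp_force: 1.7
```

Run:
```python
from chk import *
Z=-.0085
wp([(.544,.05,Z,0,1),(.544,.06,Z,0,1),(.544,.07,Z,0,1)])
asc('side','dg',(160,130,280,235))
```

```text
t 32.98 [ 0.544  0.035 -0.009] f [-0.5 -2.7  2. ] w 0.4
[-0.0, -0.2, 0.0] [0.0151, 0.0007, 0.0]
[-0.0, -0.2, 0.0] [0.0251, 0.0009, 0.0001]
[-0.0, -0.2, 0.0] [0.0351, 0.0011, 0.0001]
                       --  c-----------cccccccccc-cccccccccc
                       ----------------ccccccccccccccccccccc
                        ---------------cccccccccccccccccccc 
                 ----   ---------------ccccccccc ccccccccccc
             ----oo--   ---------------ccccc     ccccccccccc
         ---oo------    ---------------cc        ccccccccccc
     ----oo-----        ---------------         cccccccccccc
 ---ooo-----            ---------------         cccccccccccc
ooo----                 ---------------           cccccccccc
-----                  -----------------            cccccccc
-                       --           -o               cccccc
                        occ---------oo                  cccc
                    ----o#oooccccco-o#                    cc
-                ----oooo##o--   --o##                      
o-           --oooooooooo#############                      
--o
[... 516 characters left out ...]
--o#o-                       
                 -oooooo######o--o#o-                     c 
 -ooo-             -ooooo####ooo-o#o                        
 ooooo              -oooooo##-o-  o-                        
---o-oo-              -ooooo#--                             
 ######-                --  --                              
 #####o                                                     
  ----                                                      
                                                            
                                                            
                                                            
                                                           -
```

>>> play_rows --plan '[0, 0, 0, 0.007, 0, 0, 0.4, 0, 0, 0, 0.013, 0.0005, 0, 0.4, 0, 0, 0, 0.018, 0.0005, 0, 0.4, 0, 0, 0, 0.022, 0.001, 0, 0.4]'

```text
clock: 33.52
position: [0.5441, 0.0566, -0.0085]
ee_rot: [0.701, 0.713, 0.001, -0.001]
ft_force: [-0.9, -3.2, 1.2]
grip_width: 0.4
grasp_force: 1.4
```

>>> play_rows --plan '[0, 0, 0, 0.003, 0, 0, 0.4, 0, 0, 0, 0.006, 0, 0, 0.4, 0, 0, 0, 0.006, 0, 0, 0.4]'

```text
clock: 33.9
position: [0.5441, 0.0627, -0.0084]
ee_rot: [0.701, 0.713, 0.001, -0.002]
ft_force: [0.1, -1.5, 0.1]
grip_width: 0.401
grasp_force: 0.4
```

>>> play_rows --plan '[0, 0, 0, 0.002, 0, 0, 0.4, 0, 0, 0, 0.004, 0, 0, 0.4, 0, 0, 0, 0.004, 0, 0, 0.4]'

```text
clock: 34.28
position: [0.5443, 0.0646, -0.0083]
ee_rot: [0.701, 0.713, 0.001, -0.001]
ft_force: [0.3, -7.2, 1.1]
grip_width: 0.399
grasp_force: 3.2
```

>>> play_rows --plan '[0, 0, 0, 0.002, 0, 0, 0.4, 0, 0, 0, 0.003, 0, 0, 0.4, 0, 0, 0, 0.003, 0, 0, 0.4]'

```text
clock: 34.65
position: [0.5446, 0.0653, -0.0081]
ee_rot: [0.702, 0.712, 0.0, 0.0]
ft_force: [1.4, -14.6, 2.9]
grip_width: 0.4
grasp_force: 6.3
```

Contact at 14.6 N. I'll press a little more to seat it, then withdraw straight back and up.

>>> play_rows --plan '[0, 0, 0, 0.002, 0, 0, 0.4, 0, 0, 0, 0.003, 0, 0, 0.4, 0, 0, 0, 0.003, 0, 0, 0.4]'

```text
clock: 35.02
position: [0.5449, 0.0659, -0.0079]
ee_rot: [0.703, 0.712, -0.0, 0.001]
ft_force: [1.8, -22.2, 5.6]
grip_width: 0.399
grasp_force: 9.4
```

>>> play_rows --plan '[0, 0, 0, -0.003, 0, 0, 0.4, 0, 0, 0, -0.01, 0, 0, 0.4, 0, 0, 0, -0.04, 0, 0, 0.4, 0, 0, 0, -0.06, 0, -0.03, 0.4, 0, 0, 0, -0.06, 0, -0.09, 0.4, 0, 0, 0, -0.06, 0, -0.15, 0.4, 0, 0, 0, -0.1, 0, -0.2, 0.4, 0, 0, 0, -0.15, 0, -0.25, 0.4, 0, 0, 0, -0.2, 0, -0.25, 0.4, 0, 0, 0, -0.2, 0, -0.25, 0.4]'

```text
clock: 36.28
position: [0.547, -0.1333, 0.2421]
ee_rot: [0.703, 0.711, 0.002, -0.0]
ft_force: [-0.1, 0.3, -0.1]
grip_width: 0.402
grasp_force: 0.0
```

Run:
```python
from chk import *
wp([])
asc('side','dh',(150,125,270,225))
m=viewer.camera_model('side');s=viewer.camera_model('scene')
print('side box: upright/box corners pred',proj(m,[[.494,.166,.105],[.594,.166,.105],[.494,.076,0],[.594,.076,0],[.444,.166,0],[.644,.166,0],[.444,.166,.088],[.644,.166,.088]]).round(0).tolist())
print('scene');asc('scene','sh',(240,190,370,290))
print(proj(s,[[.494,.166,.105],[.594,.166,.105],[.494,.076,0],[.594,.076,0],[.644,.166,0],[.644,.166,.088],[.644,.201,.088]]).round(0).tolist())
```

```text
t 36.27 [ 0.547 -0.133  0.242] f [-0.1  0.3 -0.1] w 0.4
                          cccccccccccccc   cccccccc#########
                            ccccccccccccccccccccccc#########
                              -ccccccccccccccccccco#########
                                 cccccccccccccccccoo########
                                   cccccccccccccc--o########
                     --oo-           cccccccco- -ooo########
                 ---ooo---             ccccccoooooo#########
             ---ooo----                   cccoo###o#######c#
         ---ooo-----                          o###o######oco
     ----oo-----                              -######o###cco
 ---oo------                                   o#####o##ccc#
oo------                    ---    -o-          -o#####o  o#
o---                     --ooooo-oooo-             o##o-  -#
oo-                   --oooooooooooooo             -##--  -#
 -oo-              -oooooooooooooooooo             o##--    
- o-oo            oooooooooooooooooooo              o#--    
  -- oo--        -oooooooooooooooooooo                      
- -- --
[... 2856 characters left out ...]
          ----ooooooooooo----------o---ooooo             o-
-                ---ooooooooooooo------o---ooooo                 
                  --oo##ooooooooooo--o----ooooo            o-    
                  -oooo#oooooooooooo#o-----oooo--             #  
                   -ooooooooo#ooooooooooo---o#-----             o
                   -ooooooooo##ooooooooooooo-o--------           
                     -ooooooo#oooooooo-oooo#oo----------         
                       -ooooo#ooooo#oo-ooooooo-------------      
                           oo#ooooo##ooooooooo---------------    
[[325.0, 216.0], [295.0, 235.0], [295.0, 233.0], [267.0, 251.0], [278.0, 280.0], [279.0, 251.0], [291.0, 259.0]]
```

Run:
```python
from chk import *
w=viewer.camera_model('wrist')
print(proj(w,[[.494,.166,.105],[.594,.166,.105],[.494,.162,.105],[.494,.076,.004],[.594,.076,.004],[.444,.166,0],[.644,.166,0],[.444,.166,.088],[.644,.166,.088],[.644,.201,.088]]).round(0).tolist())
im=save('wrist','pics/wh.png').astype(int)
b=im[0:250:5,110:410:3]
ch=np.where(b.max(2)-b.min(2)>25,'c',np.where(b.max(2)<50,'#',np.where(b.max(2)<85,'o',np.where(b.max(2)<105,'-',np.where(b.max(2)<135,'.',' ')))))
print('\n'.join(''.join(r) for r in ch))
```

```text
[[194.0, -193.0], [324.0, -190.0], [194.0, -186.0], [217.0, -1.0], [298.0, 1.0], [171.0, -94.0], [346.0, -90.0], [138.0, -173.0], [379.0, -167.0], [387.0, -229.0]]
  .....................................-###o#oo##o##oooooooooo....             .............        
   ........   ..         ..........................     .....                  ............         
     ....                ..........................                          .............          
                         ........................                            ............           
                         ......................                              ...........            
                                                                             ..........             
                                                                              ........              
                                                                                ....                
                                                                                                    
                           
[... 3413 characters left out ...]
                                    ccc###ccccccccccc          ........          ..........ccc
                                         .ccccccccccccc####ccccc    ......             ..........ccc
                                        ..ccccccccccccccccccccccc  .....               ..........ccc
                                   ...o#.ccc######cccccccccc#o..cc...                 ..........-ccc
                                 --...##.cccccccccccccc#######...co                   ..........cccc
                               ###...o##.ccccccccccccccccccc##o...###                 ..........cccc
                              ###o...###.ccccccccccccccccccc###...o###                .........-cccc
```

>>> play_rows --plan '[0, 0, 0, 0.06, 0, -0.03, 0.4, 0, 0, 0, 0.12, 0, -0.03, 0.4, 0, 0, 0, 0.18, 0, -0.03, 0.4, 0, 0, 0, 0.2, 0, -0.03, 0.4, 0, 0, 0, 0.2, 0, -0.03, 0.4]'

```text
clock: 37.05
position: [0.5435, 0.0736, 0.2711]
ee_rot: [0.699, 0.715, 0.001, -0.002]
ft_force: [-0.6, -0.8, -1.1]
grip_width: 0.399
grasp_force: 0.0
```

Run:
```python
from chk import *
w=viewer.camera_model('wrist');wp([])
im=save('wrist','pics/wi.png').astype(int)
print(proj(w,[[.494,.166,.105],[.594,.166,.105],[.494,.162,.105],[.494,.076,.004],[.444,.166,.088],[.644,.166,.088],[.644,.201,.088],[.444,.306,.088]]).round(0).tolist())
b=im[0:260:3,100:420:4]
ch=np.where(b.max(2)-b.min(2)>25,'c',np.where(b.max(2)<50,'#',np.where(b.max(2)<85,'o',np.where(b.max(2)<105,'-',np.where(b.max(2)<135,'.',' ')))))
print('\n'.join('%3d '%(3*i)+''.join(r) for i,r in enumerate(ch)))
```

```text
t 37.05 [0.543 0.074 0.271] f [-0.6 -0.8 -1.1] w 0.4
[[215.0, 92.0], [305.0, 94.0], [215.0, 95.0], [226.0, 157.0], [174.0, 91.0], [345.0, 95.0], [349.0, 63.0], [164.0, -57.0]]
  0       ----... ...-------------------------.--.--------ooooo###oo           .....
  3       ------.....ooo##oooooooooo--------------------............           .....
  6      .----.--- ...-------------------------------.-............-           .....
  9      .--------....-----------------------------.--------.......-           .....
 12       .------.....----------------------------------.---...----.           .....
 15       .-------....------------------------------------------.--.           .....
 18       ...---.   ..-------------------------------------------.-.          ......
 21       ...---     .---------------------------------------------.           .....
 24       ......     .---------------------------------oooooooooooo           ......
 27        ....       -ooo-oooooooooooooo-----.....---..-.-.-......           ......
 30         ...       -------------------.--.....---.....-....-....       
[... 5770 characters left out ...]
...cccccc       ....
237                 cccccc    .#o..##              -#...#o     .....cc###       ....
240                 cccccc    ##...##              o#o..##-    .....cc###-      ....
243                 cccccc   o##..-##              o##..###   ...... cc###      ....
246                 ccccc.   ###..###              o##..-##   .....    ##o      ....
249                cccccc    ##-..###              o##...##-  .....         ccccoo--
252                cccccc   o##...###              o##...###  ....         .cccccccc
255                cccccc   ###...###              o##o..o##  ...          .cccccccc
258                cccccc   ###  -###              o###..o###o..          ..cccccccc
```

The wrist data show the four box tops adjacent and the bookend tight against the end box (rows 95–99), with its foot flat. The arm is clear, so I'm handing in.

```bash
python3 -c "
from workcell import manip
print(manip.hand_in())"
```

```text
the job is handed in; nothing more can be done
None
```

I've handed the job in at about 37 s: the slumped box stands upright against box_c, and the bookend is on its foot, pressed flat against it, though it fell back twice and had to be tipped up again before I pushed it by the foot edge. I saw no gap in the last wrist-camera check and no sign of a bystander being moved, but I didn't measure each one.

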